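# Build a two-tier firing stack on the kiln board

## Robot

A 6-joint arm with a two-finger parallel gripper is mounted at the origin on a cart in front of the work surface, level with it; the furniture and walls round the work are solid. World frame = base frame: x ahead of the robot, y to its left, z up, the work surface at z = 0. Lengths are in m, angles in rad, forces in N, time in s.
With the tool pointing down it reaches from about 0.425 to 1.125 m from the base axis. Payload 14.9 kg.
Tool frame: the origin (TCP) lies at the very end of the fingers, on their centre line; the grasp point (between the pads) lies 19 mm behind it; z points along the fingers, x is the direction in which the jaws open and shut, and the axes are right-handed (so a half turn about z gives the same grasp; the last joint's range is limited). The gripper opens to 91 mm and grips with 3 to 60 N. Pads are 32 mm wide; open, the fingers measure 118 mm over their backs; the gripper's body (76 mm by 178 mm) begins 60 mm behind the grasp point.
Start: joints at [-1.281, 0.379, 1.734, -0, 1.028, -0.033], TCP at [0.222, -0.664, 0.214] pointing down, gripper open.
Joint ranges: [-2.77, 2.77], [-0.74, 2.19], [0, 2.66], [-1.06, 4.2], [0.31, 2.87], [-3.08, 3.08]. Speed limits (rad/s): [1.89, 1.89, 2.39, 3.14, 3.14, 3.14].

## Interface

Orientations are given as a rotation vector (axis times angle).
In Python, from station import r, vision gives the robot as it stands.
- The arm moves only by the tool drive_tool, never from a script. Its argument "targets" is a list of rows, each a list of 5 numbers: the shift along the tool's x, y, z normalised to -1 to 1, where 1 is 300 mm, then the turn about the tool's z normalised to -1 to 1, where 1 is pi/4 rad, then the closure, from 0 (fully open) to 1 (shut). A call has 1 to 20 rows; each row is the pose to reach, as a shift and turn from the pose commanded when the call began, along the tool's axes at that moment; what a row does not reach only later rows make up. A row lasts 1/10 s, in which the tool goes at most 50 mm and 8.59 degrees, less where a joint would pass 70% of its speed; a pose out of reach is approached as far as the arm can. A call with a number of a shift or a turn outside -1 to 1 is refused whole. A call with a gripper value outside its range is refused whole. The fingers move at their own pace and stop on an object; "grip_force" is the grip in N (left out, the last holds). Time passes only in rows, so rows that repeat a pose let the fingers close. It gives the time, the measured TCP pose, the force and the opening at its end, in the units of the state.
- r.state(): the state, without advancing time (a new reading comes with each control period).
- vision.read_camera(name): name is "scene" or "top" or "wrist"; returns (picture, depth): 420x560x3 uint8, red, green, blue; 420x560 float32, m along the optical axis (not along the pixel's ray), 0 where there is no reading.
- vision.camera_model(name): a dict with "mtx" (3x3 intrinsics, pixels), "k1" (the pictures are not rectified: a ray, as slopes to the right and down, at radius r is drawn at 1 + k1 r^2 times it, then the intrinsics apply), "R" (3x3) and "t" (3): a world point X has camera coordinates R X + t; the wrist camera has in their place "mount" (4x4, takes a point from camera to tool coordinates, whose origin is the TCP and whose axes are the tool frame's). Camera axes: x right, y down, z forward; pixel columns grow to the right and rows downward; lengths in m; the calibration is good to about 2 mm. A picture is of the moment at which its call begins: read the wrist's pose just before it. camera_model takes no time and is no camera call.
- r.job_done(): hands the job in, once; it reports no verdict.
Trained networks look in the newest picture that a camera, given by its name, has taken for a name from the list of things; names that differ only in an ending like _2 or _b are one class to them, and where a whole thing is asked for, a point or a joint stands for the part that bears it (a point fixed in the world has none). Each returns a list of dicts, best first, with "conf" (0 to 1); they miss things now and then, are a little off and sometimes report something else, mostly with a low value. They report only what shows in the picture. A call takes as long as a camera call. They do not tell look-alikes from the thing itself.
- vision.regions_of(camera, name): "mask" (420x560 bool, what is visible of it) and "bbox" ([left, top, right, bottom] in pixels, round what is visible of it).
The state is a dict: "t": time; "joints": joint angles; "joint_vel": joint speeds; "tau": joint torques, N m; "tcp_pos": TCP position; "tool_rot": TCP orientation; "ft_force": force on the tool from outside, world axes, zero at the start; "moment": the same for the moment, N m; "finger_gap": finger opening in m.
Only numpy, scipy, OpenCV 4.12 (cv2) and the standard library are available. Lean on these libraries where they do the work, as an engineer would, in place of code of your own. Each camera call takes 0.05 s, during which the arm holds its last target.

## Task

Build the firing stack on the wide buff kiln board: lay the long glass tile flat in the middle of the board, lengthwise along it, and stand the two low props upright on the board, one a finger's breadth beyond each end of the tile, on the board's centre line and with their broad sides facing the tile's ends. Then bridge the two props with the narrow shelf strip, centred over the tile and running along the board, and lay the square glass tile flat on the middle of the strip. Leave the tall prop standing where it is.

Things in the scene. Friction and masses are not known exactly. Their poses are not given: they have to be found in the camera images.
- kiln_board: Kiln board, the base of the stack: flat buff ceramic slab 220 x 90 x 10 mm lying fixed on the worktop, the largest and widest of the buff pieces. Origin at the centre of its underside; x along its 220 mm length, y along its 90 mm width, z up; its top face is at z = 10 mm. It and the shelf strip lie in the back row, one left and one right.
- shelf_strip: Shelf strip: flat buff ceramic strip 176 x 56 x 10 mm, about 0.18 kg, loose on the worktop, narrower than the board. Origin at the centre of its underside; x along its length, y along its 56 mm width, z up.
- long_tile: Long glass tile: oblong mottled glass tile about 87 x 52 mm, its solid plate 6 mm thick (its surface relief stands up to 10 mm), loose, lying flat. Origin at the centre of its underside; x along its 87 mm length, y along its 52 mm width, z up.
- square_tile: Square glass tile: about 52 x 51 x 6 mm, loose, lying flat. Origin at the centre of its underside; x and y along its sides, z up.
- prop_low_1: Low prop: buff ceramic kiln prop, a rectangular tube with a middle web (two open wells seen from above), 26 x 52 mm in plan and 36 mm high, standing upright, loose. Origin at the centre of its underside; x across its 26 mm width, y along its 52 mm length, z up. Either low prop may go at either end; 70 mm from the board's middle leaves 13.5 mm to the tile.
- prop_low_2: Low prop, the same as prop_low_1: 26 x 52 x 36 mm high, same axes and origin.
- prop_tall: Tall prop: the same in plan (26 x 52 mm) but 60 mm high, standing upright, loose; not wanted for this stack. Same axes and origin. It, the two low props and the two glass tiles stand in the front row in any order.
Not all that is in view belongs to the job. Leave any pink look-alike of the prop_low_2 alone.

How it is judged:
By the outcome, as a careful person would: the job done as asked, in the order asked, and still so for the second after the job is handed in, with the robot touching nothing.
It also fails if it takes over 138 s, if anything falls off the work surface, if the arm or the gripper's body presses on something with over 40 N, if the wrist force passes 120 N, or if a joint passes its speed limit or range.

## Working session

There is one attempt and no reset: what is moved stays moved. The work goes in short steps, Python scripts to look and compute and a tool call to move; the robot and the scene stay as the last step left them, time stands still between calls to the robot, and variables do not carry over. Pictures are saved under pics/ and viewed, and the job is handed in when it is done.

Besides the shell and the picture viewer there is one more tool, called after "Emit:" as a command line: name --pt "numbers of a row" for each row, then --argument value for the rest. drive_tool: Moves the arm, as the interface text tells. Scaled input: -1 to 1 covers 300 mm each way for a shift and pi/4 rad each way for a turn. Its arguments: {"type":"object","properties":{"targets":{"type":"array","items":{"type":"array","items":{"type":"number"}}},"grip_force":{"type":"number"}},"required":["targets"]}

```bash
ls; mkdir -p pics; python3 - <<'E'
from station import r, vision
import cv2, numpy as np
print(r.state())
for n in ("scene","top","wrist"):
    p,d=vision.read_camera(n); cv2.imwrite(f"pics/{n}0.png",p[:,:,::-1]); np.save(f"pics/{n}0.npy",d)
    m=vision.camera_model(n); print(n,{k:np.round(v,4).tolist() for k,v in m.items()}, d.min(), d.max())
E
```

```text
pics
{'t': 0.0, 'joints': array([-1.28135072e+00,  3.79400361e-01,  1.73481726e+00, -6.53134479e-06,
        1.02847423e+00, -3.32634229e-02]), 'joint_vel': array([ 0.0004979 ,  0.0017611 , -0.00105514, -0.00023733,  0.00091717,
       -0.00082947]), 'tau': array([-5.04938682e-03, -7.63731480e+01, -4.34371912e+01,  6.48937910e-02,
        4.23682365e-02, -1.04240316e-04]), 'tcp_pos': array([ 0.22189542, -0.66346421,  0.21327592]), 'tool_rot': array([-2.54893395e+00,  1.83530562e+00,  1.37193790e-03]), 'ft_force': array([-0.70335459, -0.13716851, -0.8510215 ]), 'moment': array([-0.00684566,  0.04462416, -0.02491198]), 'finger_gap': 0.09110477399903576}
scene {'mtx': [[425.6298, 0.0, 276.6655], [0.0, 425.6298, 205.3883], [0.0, 0.0, 1.0]], 'k1': -0.0444, 'R': [[0.7923, -0.6102, -0.0055], [-0.3926, -0.5028, -0.7701], [0.4671, 0.6123, -0.6379]], 't': [-0.4382, 0.2344, 0.6707]} 0.0 2.3063884
top {'mtx': [[402.9601, 0.0, 279.522], [0.0, 402.9601, 207.324], [0.0, 0.0, 1.0]], 'k1': -0.0016, 'R': [[0.0124, -0.9999, 0.002], [-0.9882, -0.0126, -0.1529], [0.1529, -0.0001, -0.9882]], 't': [0.0056, 0.5476, 0.9528]} 0.0 1.7558334
wrist {'mtx': [[312.0752, 0.0, 275.8544], [0.0, 312.0752, 207.7917], [0.0, 0.0, 1.0]], 'k1': -0.0174, 'mount': [[1.0, -0.0016, 0.0002, -0.0], [0.0014, 0.9574, 0.2887, -0.0811], [-0.0007, -0.2887, 0.9574, -0.1705], [0.0, 0.0, 0.0, 1.0]]} 0.0 1.4029834
```

View pics/top0.png

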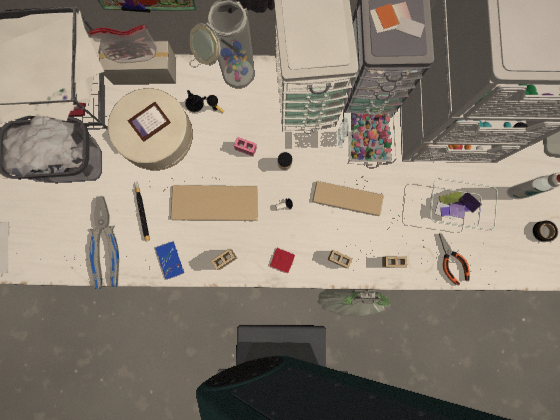

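View pics/scene0.png

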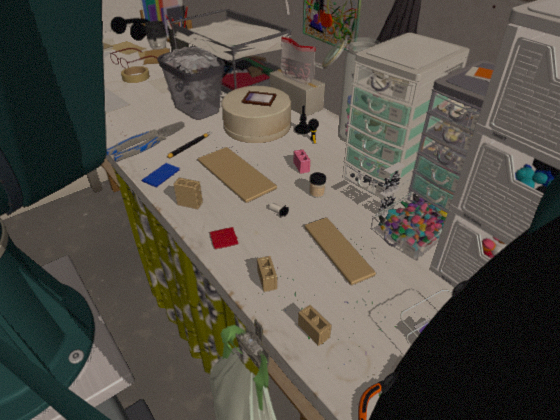

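```bash
cat > h.py <<'E'
import cv2, numpy as np
from scipy.spatial.transform import Rotation as Ro
from station import r, vision
def rays(m,px):
    K=m["mtx"]; px=np.atleast_2d(px).astype(float)
    d=(px-[K[0,2],K[1,2]])/[K[0,0],K[1,1]]; u=d.copy()
    for _ in range(10): u=d/(1+m["k1"]*(u**2).sum(1,keepdims=True))
    return np.c_[u,np.ones(len(u))]
def campose(n,st=None):
    m=vision.camera_model(n)
    if n=="wrist":
        M=m["mount"]; R=Ro.from_rotvec(st["tool_rot"]).as_matrix()
        return m,R@M[:3,:3],R@M[:3,3]+st["tcp_pos"]
    return m,m["R"].T,-m["R"].T@m["t"]
def cloud(n,d,st=None):
    m,R,c=campose(n,st)
    h,w=d.shape; v,u=np.mgrid[:h,:w]
    ry=rays(m,np.c_[u.ravel(),v.ravel()])*d.reshape(-1,1)
    return (ry@R.T+c).reshape(h,w,3)
def onplane(n,px,z,st=None):
    m,R,c=campose(n,st); g=rays(m,px)@R.T
    return c+g*((z-c[2])/g[:,2:])
def proj(n,X,st=None):
    m,R,c=campose(n,st); p=(np.atleast_2d(X)-c)@R; u=p[:,:2]/p[:,2:]
    u=u*(1+m["k1"]*(u**2).sum(1,keepdims=True)); K=m["mtx"]
    return u*[K[0,0],K[1,1]]+[K[0,2],K[1,2]]
def snap(n,name):
    st=r.state(); p,d=vision.read_camera(n)
    cv2.imwrite(f"pics/{name}.png",p[:,:,::-1]); np.savez(f"pics/{name}.npz",p=p,d=d,pos=st["tcp_pos"],rot=st["tool_rot"])
    return st,p,d
def load(name):
    z=np.load(f"pics/{name}.npz"); return dict(tcp_pos=z["pos"],tool_rot=z["rot"]),z["p"],z["d"]
E
python3 - <<'E'
from h import *
st,p,d=snap("top","top1"); C=cloud("top",d)
for nm,(u,v) in dict(board=(214,203),strip=(348,198),blue=(169,260),p1=(223,259),red=(282,260),p2=(340,259),p3=(395,262),pink=(245,147),table=(300,230)).items():
    w=C[v-22:v+23,u-50:u+51]
    z=C[v-3:v+4,u-3:u+4,2]; 
    print(nm,np.round(C[v,u],4),"zmed",np.round(np.median(z),4),np.round(np.percentile(C[v-10:v+11,u-10:u+11,2],[5,50,95,99]),4))
big=cv2.resize(p[230:290,130:420,::-1],None,fx=2.75,fy=2.75,interpolation=cv2.INTER_CUBIC)
big2=cv2.resize(p[130:230,130:420,::-1],None,fx=2.75,fy=2.75,interpolation=cv2.INTER_CUBIC)
cv2.imwrite("pics/crop1.png",np.vstack([big2,big]))
E
```

```text
board [0.5617 0.1801 0.0092] zmed 0.0102 [0.0075 0.0105 0.0134 0.0153]
strip [ 0.5793 -0.1628  0.0079] zmed 0.0102 [0.0061 0.0105 0.0137 0.0149]
blue [0.4158 0.286  0.0135] zmed 0.008 [0.0011 0.0079 0.0117 0.0133]
p1 [0.4188 0.1455 0.0587] zmed 0.0544 [-0.0013  0.0221  0.0624  0.0632]
red [0.4194 0.0046 0.0074] zmed 0.0058 [-0.      0.0057  0.009   0.0102]
p2 [ 0.4229 -0.1365  0.0356] zmed 0.0289 [-0.0015  0.0029  0.0383  0.0404]
p3 [ 0.4173 -0.27    0.0371] zmed 0.0343 [-0.0017  0.0028  0.0384  0.0408]
pink [0.7043 0.1027 0.0304] zmed 0.0341 [-0.0011  0.0124  0.0383  0.0399]
table [ 0.496  -0.0404  0.0011] zmed 0.0006 [-0.0024  0.0005  0.0038  0.0048]
```

View pics/crop1.png

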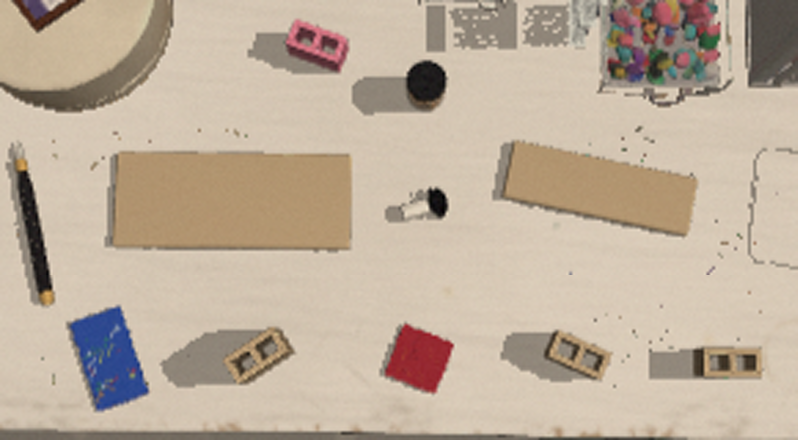

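```bash
cat >> h.py <<'E'
def fitrect(mask,cam,z,st=None):
    cs,_=cv2.findContours(mask.astype(np.uint8),cv2.RETR_EXTERNAL,cv2.CHAIN_APPROX_NONE)
    c=max(cs,key=cv2.contourArea).reshape(-1,2)
    W=onplane(cam,c,z,st)[:,:2]
    (cx,cy),(w,h),a=cv2.minAreaRect((W*1000).astype(np.float32))
    b=cv2.boxPoints(((cx,cy),(w,h),a)); e=[b[1]-b[0],b[2]-b[1]]
    L=max(e,key=np.linalg.norm); ang=np.degrees(np.arctan2(L[1],L[0]))%180
    return np.round([cx,cy,max(w,h),min(w,h),ang],1)   # mm, deg of long axis
E
python3 - <<'E'
from h import *
for nm,z in dict(kiln_board=.01,shelf_strip=.01,long_tile=.006,square_tile=.006,prop_low_1=.036,prop_tall=.06).items():
    for g in vision.regions_of("top",nm)[:4]:
        print(nm,round(g["conf"],2),g["bbox"],fitrect(g["mask"],"top",z))
st,p,d=load("top1"); C=cloud("top",d)
w=C[100:180,100:200]; print("tin",np.percentile(w[...,2],[50,90,99]), "minx", w[w[...,2]>.05].min(0))
R=Ro.from_rotvec(r.state()["tool_rot"]).as_matrix(); print(R.round(3), r.state()["t"])
for nm,(u,v) in dict(jar=(284,159),white=(288,204),pen=(142,210)).items():
    q=C[v-8:v+9,u-8:u+9].reshape(-1,3); print(nm,C[v,u],np.percentile(q[:,2],[90,98]))
E
```

```text
kiln_board 0.76 [169.9, 183.4, 257.9, 220.5] [561.9 179.7 219.5  93.2  90.7]
kiln_board 0.65 [270.5, 249.0, 297.0, 273.5] [419.2   4.6  52.2  51.5 160.7]
shelf_strip 0.85 [313.1, 181.4, 383.0, 215.6] [ 578.1 -161.2  176.3   59.3   79.4]
long_tile 0.68 [156.5, 242.2, 184.3, 274.4] [416.8 286.3  83.8  49.3  21.2]
square_tile 0.64 [270.0, 249.4, 294.7, 273.8] [418.2   5.1  49.1  48.5 159. ]
prop_low_1 0.71 [235.8, 137.3, 259.2, 156.2] [704.9 102.7  54.8  33.1  70.2]
prop_low_1 0.68 [381.9, 257.2, 407.4, 266.3] [ 418.5 -269.1   56.7   21.7   90.7]
prop_low_1 0.51 [330.2, 250.4, 350.0, 262.9] [ 427.1 -125.3   30.5   24.1   64. ]
prop_tall 0.51 [214.7, 252.7, 235.2, 274.1] [418.5 144.6  52.8  29.1 124.5]
tin [0.0810204  0.08987279 0.09604231] minx [0.3953834  0.01262313 0.05000031]
[[ 0.317 -0.948 -0.   ]
 [-0.948 -0.317  0.   ]
 [-0.     0.    -1.   ]] 0.5
jar [0.66883238 0.00284205 0.04872295] [0.05062985 0.05174327]
white [ 0.56015358 -0.00887093  0.01736255] [0.01603318 0.01812665]
pen [0.54007595 0.35994216 0.01741767] [0.01397345 0.01598141]
```

```bash
cat >> h.py <<'E'
def plan(x,y,z,yaw,show=True):
    """mm,deg -> normalised row values from present pose"""
    st=r.state(); R=Ro.from_rotvec(st["tool_rot"]).as_matrix()
    cy=np.degrees(np.arctan2(R[1,0],R[0,0])); dl=R.T@(np.array([x,y,z])/1000-st["tcp_pos"])/.3
    dy=(yaw-cy+180)%360-180
    t=-dy/45.
    if show: print("t",round(st["t"],2),"tcp",(st["tcp_pos"]*1000).round(1),"yaw",cy.round(2),"F",st["ft_force"].round(1),"gap",round(st["finger_gap"]*1000,1)," ->",dl.round(4),"turn",round(t,4))
    return dl,t
E
python3 - <<'E'
from h import *
plan(400,-230,214,-70); plan(470,-190,214,-70)
E
```

```text
t 0.5 tcp [ 222.  -663.8  213.9] yaw -71.5 F [ 0.5 -0.3 -0.6] gap 91.3  -> [-1.1832e+00 -1.0213e+00 -2.0000e-04] turn -0.0334
t 0.5 tcp [ 222.  -663.8  213.9] yaw -71.5 F [ 0.5 -0.3 -0.6] gap 91.3  -> [-1.2357e+00 -1.2849e+00 -2.0000e-04] turn -0.0334
```

Emit:
drive_tool --pt "-0.62 -0.64 0 0 0" --pt "-0.62 -0.64 0 0 0" --pt "-0.62 -0.64 0 0 0" --pt "-0.62 -0.64 0 0 0" --pt "-0.62 -0.64 0 0 0" --pt "-0.62 -0.64 0 0 0" --pt "-0.62 -0.64 0 0 0"

```text
t: 1.2
tcp_pos: [0.346, -0.4251, 0.2142]
tool_rot: [2.552, -1.832, 0.0]
ft_force: [-0.6, -1.5, 0.4]
finger_gap: 0.0909
```

Emit:
drive_tool --pt "-0.62 -0.64 0 0 0" --pt "-0.62 -0.64 0 0 0" --pt "-0.62 -0.64 0 0 0" --pt "-0.62 -0.64 0 0 0" --pt "-0.62 -0.64 0 0 0" --pt "-0.62 -0.64 0 0 0" --pt "-0.62 -0.64 0 0 0"

```text
t: 1.9
tcp_pos: [0.4694, -0.1888, 0.2141]
tool_rot: [-2.551, 1.833, -0.001]
ft_force: [-0.1, -0.4, -0.5]
finger_gap: 0.0915
```

```bash
python3 - <<'E'
from h import *
st,p,d=snap("wrist","w1")
plan(520,-20,220,-50);plan(480,150,220,-30)
for nm,z in dict(shelf_strip=.01,square_tile=.006,prop_low_1=.036).items():
    for g in vision.regions_of("wrist",nm)[:4]:
        print(nm,round(g["conf"],2),g["bbox"],fitrect(g["mask"],"wrist",z,st))
E
```

```text
t 1.95 tcp [ 468.8 -189.7  214.1] yaw -71.43 F [ 0.6  0.2 -0.2] gap 91.5  -> [-0.482  -0.3418 -0.0199] turn -0.4762
t 1.95 tcp [ 468.8 -189.7  214.1] yaw -71.43 F [ 0.6  0.2 -0.2] gap 91.5  -> [-1.0617 -0.3959 -0.0202] turn -0.9207
shelf_strip 0.81 [203.0, 23.5, 360.5, 147.9] [ 577.3 -162.8  175.1   57.6   78.1]
shelf_strip 0.63 [2.7, 0.9, 84.3, 73.1] [553.7 107.4  88.9  73.7  92.6]
square_tile 0.78 [90.9, 145.3, 144.2, 194.9] [420.1   2.4  51.5  50.3 159.4]
prop_low_1 0.72 [304.5, 222.0, 348.5, 264.6] [ 422.3 -269.    61.2   37.4   89.2]
```

View pics/w1.png

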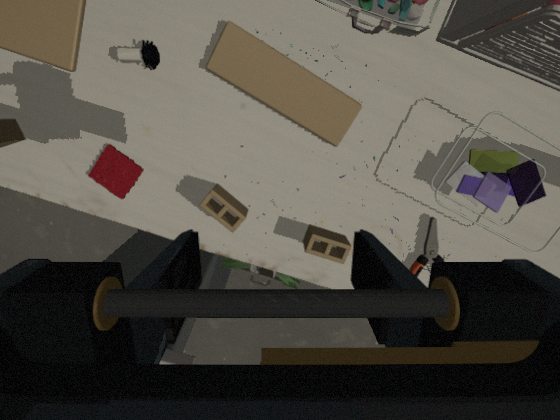

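```bash
python3 - <<'E'
from h import *
plan(460,190,230,-69)
E
```

```text
t 2.1 tcp [ 468.  -190.6  213.9] yaw -71.58 F [-0.4  0.8 -0.5] gap 91.2  -> [-1.2122 -0.3757 -0.0538] turn -0.0574
```

Emit:
drive_tool --pt "-0.6 -0.3 -0.03 -0.03 0" --pt "-0.6 -0.3 -0.03 -0.03 0" --pt "-0.6 -0.3 -0.03 -0.03 0" --pt "-0.6 -0.3 -0.03 -0.03 0" --pt "-0.6 -0.3 -0.03 -0.03 0"

```text
t: 2.6
tcp_pos: [0.4971, 0.0129, 0.2234]
tool_rot: [-2.573, 1.801, -0.001]
ft_force: [0.8, -0.2, -1.2]
finger_gap: 0.0914
```

Emit:
drive_tool --pt "-0.6 -0.07 -0.03 -0.03 0" --pt "-0.6 -0.07 -0.03 -0.03 0" --pt "-0.6 -0.07 -0.03 -0.03 0" --pt "-0.6 -0.07 -0.03 -0.03 0" --pt "-0.6 -0.07 -0.03 -0.03 0" --pt "-0.6 -0.07 -0.03 -0.03 0"

```text
t: 3.2
tcp_pos: [0.4555, 0.1856, 0.2319]
tool_rot: [2.592, -1.775, 0.0]
ft_force: [0.8, 0.2, -0.5]
finger_gap: 0.0915
```

```bash
python3 - <<'E'
from h import *
st,p,d=snap("wrist","w2")
plan(417,286,120,-69)
for nm,z in dict(kiln_board=.01,long_tile=.006,square_tile=.006,prop_tall=.06).items():
    for g in vision.regions_of("wrist",nm)[:4]:
        print(nm,round(g["conf"],2),g["bbox"],fitrect(g["mask"],"wrist",z,st))
E
```

```text
t 3.25 tcp [455.5 185.1 231.8] yaw -68.86 F [0.4 0.9 0.2] gap 91.3  -> [-0.3601 -0.0016  0.3726] turn 0.003
kiln_board 0.78 [214.5, 25.8, 410.2, 169.3] [562.  178.8 219.6  90.7  90.1]
long_tile 0.79 [173.4, 146.8, 211.0, 212.6] [415.6 286.7  84.4  48.4  21.4]
square_tile 0.95 [374.9, 225.1, 413.2, 259.6] [431.6   1.3  52.9  24.9  69.9]
square_tile 0.67 [169.9, 146.6, 212.2, 213.3] [415.  286.3  85.6  49.3  21. ]
square_tile 0.37 [490.4, 135.1, 559.5, 222.3] [ 582.4 -137.4  128.7   57.6   78.7]
square_tile 0.35 [215.5, 27.6, 409.7, 171.3] [562.  178.6 221.3  91.8  90. ]
prop_tall 0.66 [272.6, 205.1, 318.3, 246.6] [425.8 152.   53.2  44.  125.1]
```

View pics/w2.png

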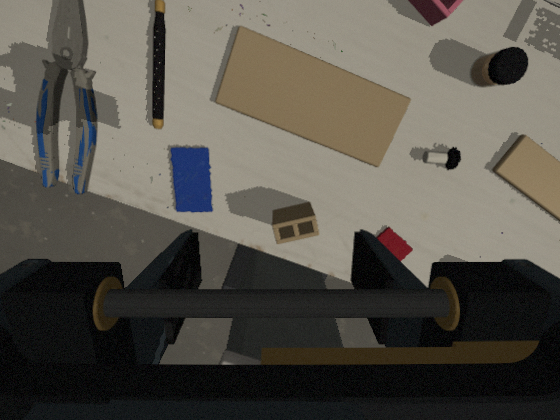

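```bash
python3 - <<'E'
from h import *
plan(416,286.5,60,-68.8)
plan(416,286.5,3,-68.8)
E
```

```text
t 3.45 tcp [455.4 185.3 231.8] yaw -68.9 F [ 0.4 -0.3 -0.8] gap 91.0  -> [-0.3621  0.0011  0.5728] turn -0.0023
t 3.45 tcp [455.4 185.3 231.8] yaw -68.9 F [ 0.4 -0.3 -0.8] gap 91.0  -> [-0.3622  0.0011  0.7628] turn -0.0023
```

Emit:
drive_tool --pt "-0.36 0 0.2 0 0" --pt "-0.36 0 0.4 0 0" --pt "-0.36 0 0.57 0 0" --pt "-0.36 0 0.57 0 0" --pt "-0.362 0.001 0.57 0 0" --pt "-0.362 0.001 0.57 0 0" --pt "-0.362 0.001 0.57 0 0"

```text
t: 4.15
tcp_pos: [0.4168, 0.2875, 0.0626]
tool_rot: [-2.59, 1.775, -0.001]
ft_force: [0.2, -0.3, 1.0]
finger_gap: 0.0913
```

```bash
python3 - <<'E'
from h import *
st,p,d=snap("wrist","w3")
plan(416,286.5,3,-68.8)
for g in vision.regions_of("wrist","long_tile")[:4]:
        print(round(g["conf"],2),g["bbox"],fitrect(g["mask"],"wrist",.006,st))
E
```

```text
t 4.2 tcp [417.1 287.7  63. ] yaw -68.85 F [ 0.2 -0.   0.3] gap 91.2  -> [0.0023 0.0054 0.1999] turn -0.0011
0.9 [242.8, 168.8, 311.8, 277.5] [415.1 287.3  85.3  50.   21.1]
```

View pics/w3.png

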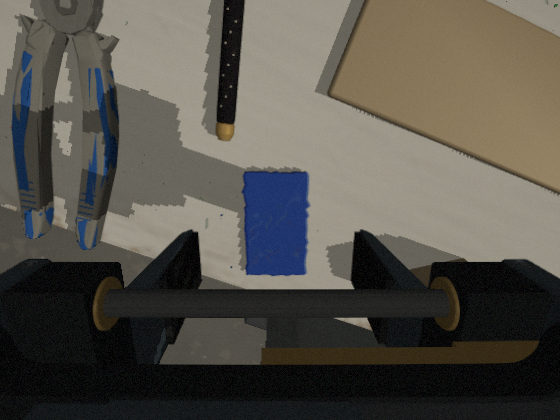

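Emit:
drive_tool --pt "0.002 0.005 0.1 0 0" --pt "0.002 0.005 0.16 0 0" --pt "0.002 0.005 0.19 0 0" --pt "0.002 0.005 0.2 0 0" --pt "0.002 0.005 0.2 0 0" --pt "0.002 0.005 0.2 0 0.6" --pt "0.002 0.005 0.2 0 0.6" --pt "0.002 0.005 0.2 0 0.6" --pt "0.002 0.005 0.2 0 0.6" --pt "0.002 0.005 0.2 0 0.6" --pt "0.002 0.005 0.2 0 0.6" --grip_force 20

```text
t: 5.35
tcp_pos: [0.4144, 0.2865, 0.001]
tool_rot: [2.592, -1.775, -0.0]
ft_force: [-0.5, 0.1, 2.5]
finger_gap: 0.0504
```

Emit:
drive_tool --pt "0.002 0 0 0 0.8" --pt "0 0 -0.1 0 0.8" --pt "0 0 -0.2 0 0.8" --pt "0 0 -0.2 0 0.8"

```text
t: 5.75
tcp_pos: [0.4161, 0.2875, 0.0639]
tool_rot: [-2.589, 1.773, -0.003]
ft_force: [0.3, -0.3, -1.6]
finger_gap: 0.05
```

```bash
python3 - <<'E'
from h import *
st,p,d=snap("wrist","w4")
plan(562,179.2,60,0.3)
E
```

```text
t 5.8 tcp [415.4 287.1  62.4] yaw -68.8 F [ 0.8 -1.  -0.7] gap 50.5  -> [ 0.512  -0.3257  0.0086] turn -1.5356
```

View pics/w4.png

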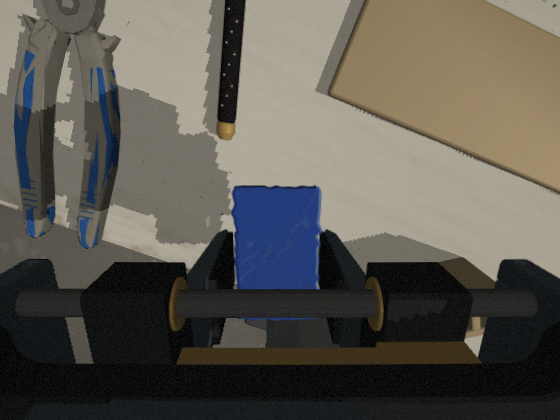

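Emit:
drive_tool --pt "0 0 -0.1 -0.2 0.8" --pt "0.2 -0.1 -0.1 -0.4 0.8" --pt "0.26 -0.16 -0.1 -0.6 0.8" --pt "0.26 -0.16 -0.1 -0.77 0.8" --pt "0.26 -0.16 -0.1 -0.77 0.8"

```text
t: 6.3
tcp_pos: [0.4875, 0.2302, 0.0898]
tool_rot: [3.003, -0.92, -0.002]
ft_force: [-0.8, -1.0, -0.4]
finger_gap: 0.0502
```

```bash
python3 - <<'E'
from h import *
plan(562,179.2,70,0.3)
E
```

```text
t 6.3 tcp [487.5 230.2  89.8] yaw -34.07 F [-0.8 -1.  -0.4] gap 50.2  -> [0.3011 0.0015 0.0659] turn -0.7639
```

Emit:
drive_tool --pt "0.1 0 0 -0.19 0.8" --pt "0.2 0 0.03 -0.38 0.8" --pt "0.301 0.002 0.06 -0.57 0.8" --pt "0.301 0.002 0.066 -0.764 0.8" --pt "0.301 0.002 0.066 -0.764 0.8" --pt "0.301 0.002 0.066 -0.764 0.8" --pt "0.301 0.002 0.066 -0.764 0.8"

```text
t: 7.0
tcp_pos: [0.561, 0.1804, 0.0711]
tool_rot: [3.142, 0.0, -0.001]
ft_force: [-0.3, 0.1, -0.9]
finger_gap: 0.0507
```

```bash
python3 - <<'E'
from h import *
st,p,d=snap("wrist","w5")
plan(562,179.2,15,0.3)
for nm,z in dict(kiln_board=.01,long_tile=st["tcp_pos"][2]+.005).items():
    for g in vision.regions_of("wrist",nm)[:4]:
        print(nm,round(g["conf"],2),g["bbox"],fitrect(g["mask"],"wrist",z,st))
E
```

```text
t 7.05 tcp [561.2 180.4  71.2] yaw 0.06 F [-0.3  1.   0.8] gap 50.2  -> [0.0027 0.0042 0.1874] turn -0.0052
kiln_board 0.8 [216.1, 72.8, 341.1, 343.1] [561.6 230.6 117.   90.2  89.9]
long_tile 0.61 [232.1, 183.1, 324.4, 321.3] [560.2 193.4  63.3  51.1  89.9]
```

View pics/w5.png

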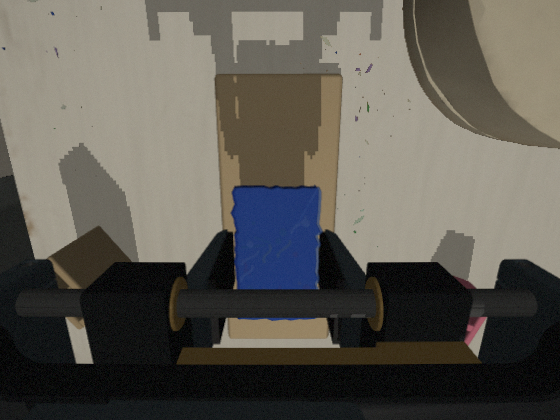

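```bash
python3 - <<'E'
from h import *
plan(561.8,178,12,0.0)
E
```

```text
t 7.15 tcp [561.4 180.3  71.3] yaw 0.14 F [ 0.5 -0.5 -0.1] gap 50.3  -> [0.0011 0.0077 0.1977] turn 0.0031
```

Emit:
drive_tool --pt "0.001 0.008 0.08 0.002 0.8" --pt "0.001 0.008 0.13 0.002 0.8" --pt "0.001 0.008 0.16 0.002 0.8" --pt "0.001 0.008 0.18 0.002 0.8" --pt "0.001 0.008 0.19 0.002 0.8" --pt "0.001 0.008 0.196 0.002 0.8" --pt "0.001 0.008 0.197 0.002 0.8" --pt "0.001 0.008 0.197 0.002 0.8"

```text
t: 7.95
tcp_pos: [0.5623, 0.1776, 0.0124]
tool_rot: [-3.141, -0.004, -0.001]
ft_force: [-0.4, -0.6, -0.3]
finger_gap: 0.0501
```

Emit:
drive_tool --pt "0 0 0.003 0 0.8" --pt "0 0 0.004 0 0.8" --pt "0 0 0.004 0 0.8"

```text
t: 8.25
tcp_pos: [0.5622, 0.1775, 0.011]
tool_rot: [-3.142, -0.004, -0.0]
ft_force: [-0.5, 0.4, 2.4]
finger_gap: 0.0502
```

Emit:
drive_tool --pt "0 0 0 0 0.2" --pt "0 0 0 0 0.2" --pt "0 0 0 0 0.2" --pt "0 0 0 0 0.2" --pt "0 0 -0.05 0 0.2" --pt "0 0 -0.15 0 0" --pt "0 0 -0.3 0 0" --pt "0 0 -0.45 0 0" --pt "0 0 -0.5 0 0" --pt "0 0 -0.5 0 0"

```text
t: 9.25
tcp_pos: [0.5634, 0.1779, 0.1642]
tool_rot: [-3.14, -0.004, -0.007]
ft_force: [0.2, -0.0, -1.5]
finger_gap: 0.0912
```

```bash
python3 - <<'E'
from h import *
st,p,d=snap("wrist","w6"); snap("top","top2")
plan(420,-139,170,-100);plan(460,50,170,-30)
for nm,z in dict(kiln_board=.01,long_tile=.016).items():
  for c in ("wrist","top"):
    for g in vision.regions_of(c,nm)[:2]:
        print(c,nm,round(g["conf"],2),g["bbox"],fitrect(g["mask"],c,z,st))
E
```

```text
t 9.35 tcp [561.6 177.4 160.6] yaw 0.13 F [-0.4  0.3  0.5] gap 91.8  -> [-0.4746  1.0535 -0.0312] turn 2.2252
t 9.35 tcp [561.6 177.4 160.6] yaw 0.13 F [-0.4  0.3  0.5] gap 91.8  -> [-0.3398  0.4238 -0.0313] turn 0.6696
wrist kiln_board 0.76 [228.6, 83.3, 319.3, 284.6] [561.8 180.2 218.5  90.2  89.9]
top kiln_board 0.91 [218.6, 185.6, 259.2, 220.3] [562.6 119.7  99.1  92.9  91.2]
wrist long_tile 0.65 [250.3, 153.9, 297.7, 232.0] [561.2 179.1  84.5  48.9  90.9]
top long_tile 0.67 [221.3, 192.2, 230.8, 209.8] [563.6 148.6  46.7  25.5   1.8]
```

View pics/w6.png

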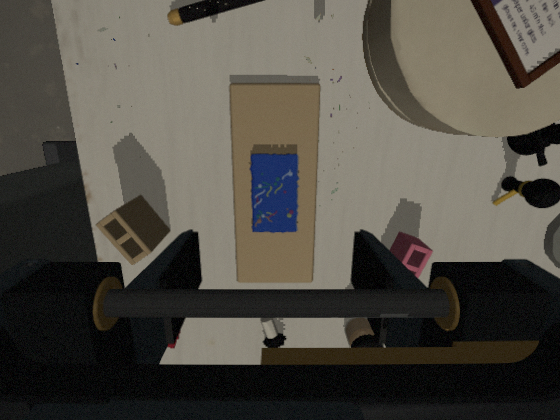

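```bash
python3 - <<'E'
from h import *
st,p,d=load("w6"); C=cloud("wrist",d,st)
m=(C[...,2]>.03)&(C[...,0]>.6)&(C[...,1]>.2)&(C[...,2]<.2)&(d>.15)
q=C[m]; print(len(q),np.percentile(q[:,2],[5,50,95,99.5]))
for a in np.arange(.2,.34,.02):
    s=q[(abs(q[:,1]-a)<.01)&(q[:,2]>.05)]
    if len(s)>5: print(a.round(2),np.percentile(s[:,0],1).round(3), s[:,2].max().round(3))
# prop crops
st,p,d=load("w1")
cr=cv2.resize(p[175:275,190:360,::-1],None,fx=4.7,fy=4.7,interpolation=cv2.INTER_CUBIC); cv2.imwrite("pics/props.png",cr)
E
```

```text
23579 [0.04693863 0.08295575 0.0925767  0.09426877]
0.2 0.814 0.054
0.24 0.703 0.085
0.26 0.676 0.086
0.28 0.66 0.095
0.3 0.651 0.096
0.32 0.646 0.096
0.34 0.645 0.095
```

View pics/props.png

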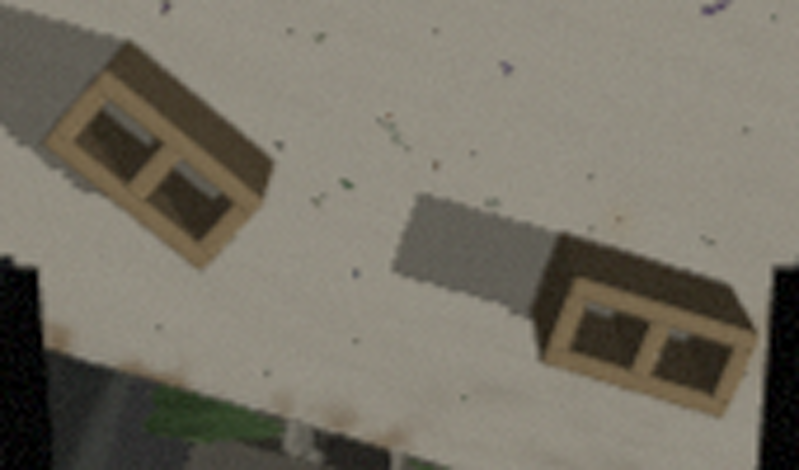

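```bash
python3 - <<'E'
from h import *
st,p,d=load("w1")
for q in ([(105,70),(45,143),(201,270),(264,197)],[(577,278),(543,360),(722,415),(755,332)]):
    px=np.array(q)/4.7+[190-.4,175-.4]
    W=onplane("wrist",px,.036,st)[:,:2]*1000
    print(W.round(1).tolist(),"c",W.mean(0).round(1)); 
    for a,b in((0,3),(1,2),(0,1),(3,2)):
        e=W[b]-W[a]; print(np.linalg.norm(e).round(1),np.degrees(np.arctan2(e[1],e[0])).round(1))
E
```

```text
[[444.3, -119.0], [421.6, -109.7], [401.6, -155.8], [425.4, -165.3]] c [ 423.2 -137.4]
50.1 -112.2
50.3 -113.5
24.5 157.8
25.6 158.2
[[429.9, -247.3], [405.8, -246.9], [405.9, -296.9], [430.5, -296.1]] c [ 418.  -271.8]
48.8 -89.3
50.0 -89.9
24.2 179.1
24.7 -178.0
```

```bash
python3 - <<'E'
from h import *
plan(423.2,-137.4,90,67)
E
```

```text
t 9.55 tcp [561.2 177.3 159.4] yaw 0.14 F [ 0.6 -0.6 -0.4] gap 91.3  -> [-0.4621  1.0477  0.233 ] turn -1.4859
```

Emit:
drive_tool --pt "-0.05 0.17 0.05 -0.19 0" --pt "-0.1 0.33 0.1 -0.38 0" --pt "-0.16 0.5 0.1 -0.57 0" --pt "-0.2 0.6 0.1 -0.74 0" --pt "-0.2 0.6 0.1 -0.74 0"

```text
t: 10.05
tcp_pos: [0.5, -0.0057, 0.1296]
tool_rot: [-3.006, -0.909, 0.005]
ft_force: [-0.3, -0.0, -0.4]
finger_gap: 0.0912
```

```bash
python3 - <<'E'
from h import *
plan(423.2,-137.4,90,67)
E
```

```text
t 10.05 tcp [500.   -5.7 129.6] yaw 33.64 F [-0.3 -0.  -0.4] gap 91.2  -> [-0.4561  0.2238  0.1327] turn -0.7413
```

Emit:
drive_tool --pt "-0.15 0.07 0.05 -0.19 0" --pt "-0.3 0.14 0.1 -0.38 0" --pt "-0.456 0.224 0.13 -0.57 0" --pt "-0.456 0.224 0.133 -0.741 0" --pt "-0.456 0.224 0.133 -0.741 0" --pt "-0.456 0.224 0.133 -0.741 0" --pt "-0.456 0.224 0.133 -0.741 0"

```text
t: 10.75
tcp_pos: [0.4259, -0.1335, 0.0909]
tool_rot: [-2.625, -1.726, -0.0]
ft_force: [-0.3, 0.2, -0.5]
finger_gap: 0.0914
```

```bash
python3 - <<'E'
from h import *
st,p,d=snap("wrist","w7")
plan(423.2,-137.4,12,67)
for g in vision.regions_of("wrist","prop_low_1")[:4]:
        print(round(g["conf"],2),g["bbox"],fitrect(g["mask"],"wrist",.036,st))
E
```

```text
t 10.8 tcp [ 426.  -133.4   91. ] yaw 66.7 F [ 0.2 -0.2 -0.5] gap 91.4  -> [-0.0158 -0.0033  0.2633] turn -0.0067
0.78 [102.8, 238.0, 158.1, 289.7] [ 406.6 -249.4   44.9   28.1  100.7]
0.71 [234.7, 195.6, 302.8, 242.3] [ 417.5 -136.5   51.3   34.6   66.6]
```

View pics/w7.png

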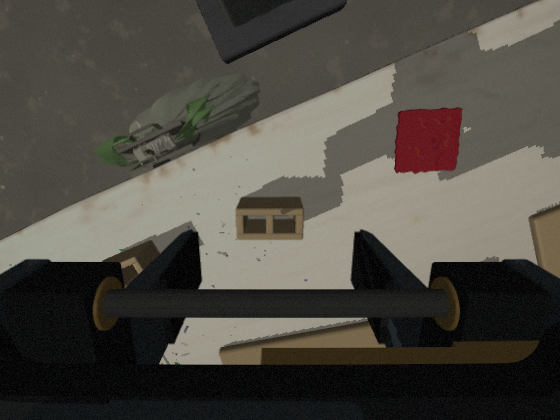

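```bash
python3 - <<'E'
from h import *
st,p,d=load("w7")
cr=cv2.resize(p[180:260,215:325,::-1],None,fx=6,fy=6,interpolation=cv2.INTER_CUBIC); cv2.imwrite("pics/c7.png",cr)
W=onplane("wrist",[(235.5,211),(303,209.5),(303,240.5),(235.5,241)],.036,st)*1000
print(W.round(1),W.mean(0))
E
```

```text
[[ 402.4 -157.5   36. ]
 [ 421.6 -110.1   36. ]
 [ 445.1 -119.6   36. ]
 [ 424.5 -168.1   36. ]] [ 423.41241758 -138.81759385   36.        ]
```

View pics/c7.png

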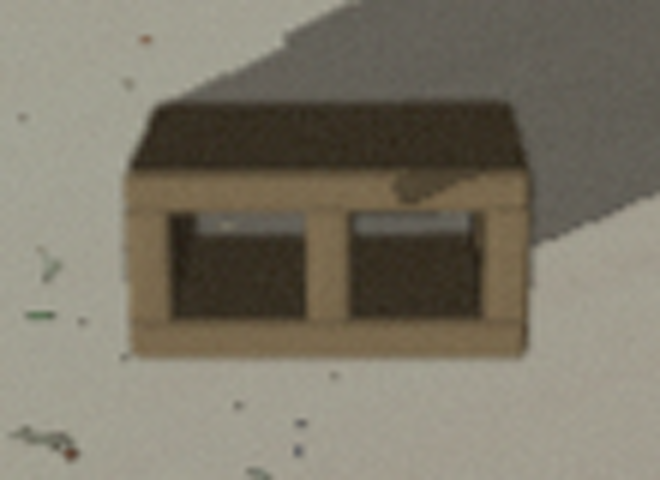

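```bash
python3 - <<'E'
from h import *
st,p,d=load("w7")
W=onplane("wrist",[(235.8,208.3),(302.8,208.3),(302.2,239.3),(237,239.3)],.036,st)*1000
print(W.mean(0))
plan(422.8,-138,13,66.9)
E
```

```text
[ 422.21587571 -138.10668357   36.        ]
t 10.85 tcp [ 425.9 -133.4   91. ] yaw 66.74 F [-0.3  0.4  0.3] gap 91.5  -> [-0.0182 -0.0035  0.26  ] turn -0.0035
```

Emit:
drive_tool --pt "-0.018 -0.004 0.05 -0.003 0" --pt "-0.018 -0.004 0.13 -0.003 0" --pt "-0.018 -0.004 0.2 -0.003 0" --pt "-0.018 -0.004 0.25 -0.003 0" --pt "-0.018 -0.004 0.26 -0.003 0" --pt "-0.018 -0.004 0.26 -0.003 0.6" --pt "-0.018 -0.004 0.26 -0.003 0.6" --pt "-0.018 -0.004 0.26 -0.003 0.6" --pt "-0.018 -0.004 0.26 -0.003 0.6" --pt "-0.018 -0.004 0.26 -0.003 0.6" --pt "-0.018 -0.004 0.26 -0.003 0.6" --pt "-0.018 -0.004 0.26 -0.003 0.6"

```text
t: 12.05
tcp_pos: [0.4223, -0.1387, 0.0133]
tool_rot: [2.621, 1.732, 0.0]
ft_force: [-1.3, 1.3, 7.2]
finger_gap: 0.0521
```

Emit:
drive_tool --pt "0 0 -0.03 0 0.8" --pt "0 0 -0.1 0 0.8" --pt "0 0 -0.2 0 0.8" --pt "0 0 -0.3 0 0.8" --pt "0 0 -0.3 0 0.8"

```text
t: 12.55
tcp_pos: [0.424, -0.1393, 0.1065]
tool_rot: [2.617, 1.729, 0.005]
ft_force: [-0.4, 0.6, -1.7]
finger_gap: 0.0515
```

```bash
python3 - <<'E'
from h import *
st,p,d=snap("wrist","w8")
plan(561.8,109.2,110,0)
E
```

```text
t 12.6 tcp [ 423.2 -139.   104.8] yaw 66.91 F [ 0.2 -0.2  0.1] gap 52.0  -> [ 0.9422  0.1008 -0.0168] turn 1.487
```

View pics/w8.png

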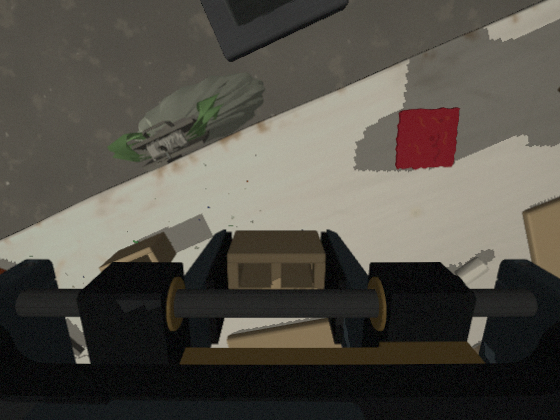

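Emit:
drive_tool --pt "0.1 0 -0.02 0.19 0.8" --pt "0.25 0.02 -0.02 0.38 0.8" --pt "0.4 0.04 -0.02 0.57 0.8" --pt "0.5 0.05 -0.02 0.74 0.8" --pt "0.5 0.05 -0.02 0.74 0.8"

```text
t: 13.1
tcp_pos: [0.4959, -0.0037, 0.1082]
tool_rot: [-3.009, -0.902, 0.0]
ft_force: [-1.4, 0.2, -1.1]
finger_gap: 0.0513
```

```bash
python3 - <<'E'
from h import *
plan(561.8,109.2,90,0)
E
```

```text
t 13.1 tcp [495.9  -3.7 108.2] yaw 33.38 F [-1.4  0.2 -1.1] gap 51.3  -> [ 0.3906 -0.1933  0.0607] turn 0.7418
```

Emit:
drive_tool --pt "0.13 -0.06 0.02 0.19 0.8" --pt "0.26 -0.13 0.04 0.38 0.8" --pt "0.39 -0.193 0.06 0.57 0.8" --pt "0.391 -0.193 0.061 0.742 0.8" --pt "0.391 -0.193 0.061 0.742 0.8" --pt "0.391 -0.193 0.061 0.742 0.8" --pt "0.391 -0.193 0.061 0.742 0.8"

```text
t: 13.8
tcp_pos: [0.5597, 0.1058, 0.0904]
tool_rot: [3.141, 0.01, -0.001]
ft_force: [-0.5, 0.5, -1.2]
finger_gap: 0.0516
```

```bash
python3 - <<'E'
from h import *
st,p,d=snap("wrist","w9")
plan(561.8,109.2,24,0)
cr=cv2.resize(p[130:330,200:360,::-1],None,fx=3,fy=3,interpolation=cv2.INTER_CUBIC); cv2.imwrite("pics/c9.png",cr)
E
```

```text
t 13.85 tcp [559.9 105.8  90.5] yaw 0.33 F [-1.1 -0.4 -1.2] gap 51.8  -> [ 0.0066 -0.0112  0.2218] turn 0.0073
```

View pics/c9.png

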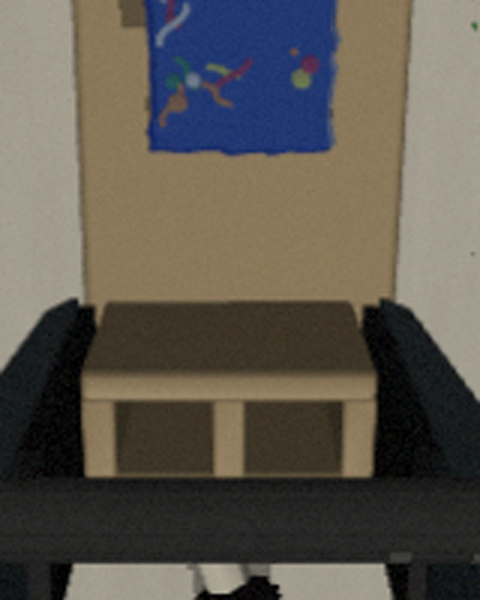

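```bash
python3 - <<'E'
from h import *
st,p,d=load("w9")
print(st["tcp_pos"], onplane("wrist",[(227.3,254.3),(325,254.3)],.1135,st)*1000, onplane("wrist",[(232,230.7),(319,230.7)],.0775,st)*1000)
print("tile end",onplane("wrist",[(276.5,130+152/3)],.016,st)*1000)
E
```

```text
[0.55971634 0.10578253 0.09037245] [[533.68378184 117.69419421 113.5       ]
 [584.2070579  117.97326301 113.5       ]] [[531.22337773 116.89591773  77.5       ]
 [585.87076638 117.19462544  77.5       ]]
tile end [[559.14398984 136.13437751  16.        ]]
```

```bash
python3 - <<'E'
from h import *
plan(562,110,24,0)
E
```

```text
t 13.85 tcp [559.9 105.8  90.5] yaw 0.33 F [-1.1 -0.4 -1.2] gap 51.8  -> [ 0.0073 -0.0139  0.2218] turn 0.0073
```

Emit:
drive_tool --pt "0.007 -0.014 0.05 0.007 0.8" --pt "0.007 -0.014 0.12 0.007 0.8" --pt "0.007 -0.014 0.17 0.007 0.8" --pt "0.007 -0.014 0.2 0.007 0.8" --pt "0.007 -0.014 0.215 0.007 0.8" --pt "0.007 -0.014 0.22 0.007 0.8" --pt "0.007 -0.014 0.222 0.007 0.8" --pt "0.007 -0.014 0.222 0.007 0.8"

```text
t: 14.65
tcp_pos: [0.5628, 0.1109, 0.0245]
tool_rot: [-3.141, 0.002, -0.001]
ft_force: [0.0, 0.4, -1.4]
finger_gap: 0.0517
```

Emit:
drive_tool --pt "-0.002 0.002 0.002 0 0.8" --pt "-0.002 0.002 0.004 0 0.8" --pt "-0.002 0.002 0.004 0 0.8"

```text
t: 14.95
tcp_pos: [0.562, 0.1103, 0.0233]
tool_rot: [-3.142, 0.002, -0.0]
ft_force: [-1.5, -0.4, 6.1]
finger_gap: 0.0518
```

Contact at 6 N. Release and rise.

Emit:
drive_tool --pt "0 0 0 0 0.25" --pt "0 0 0 0 0.25" --pt "0 0 0 0 0.25" --pt "0 0 0 0 0.25" --pt "0 0 -0.05 0 0.25" --pt "0 0 -0.15 0 0" --pt "0 0 -0.3 0 0" --pt "0 0 -0.45 0 0" --pt "0 0 -0.45 0 0" --pt "0 0 -0.45 0 0"

```text
t: 15.95
tcp_pos: [0.5624, 0.1104, 0.1598]
tool_rot: [-3.141, 0.002, -0.005]
ft_force: [0.0, 0.1, -0.4]
finger_gap: 0.091
```

```bash
python3 - <<'E'
from h import *
st,p,d=snap("wrist","w10")
plan(418,-271.8,90,90)
E
```

```text
t 16.0 tcp [561.6 110.3 158.3] yaw -0.09 F [-0.4  0.3  0.4] gap 91.1  -> [-0.4768  1.2743  0.2273] turn -2.002
```

View pics/w10.png

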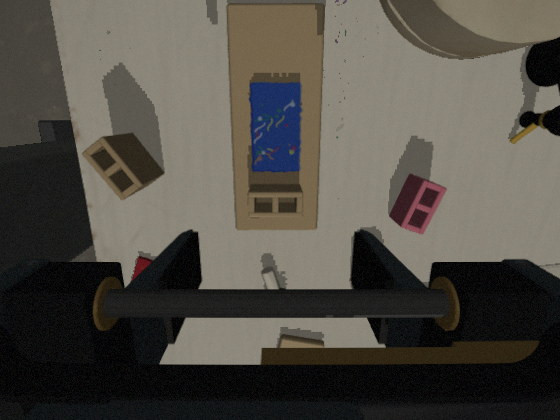

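Emit:
drive_tool --pt "-0.04 0.12 0.05 -0.19 0" --pt "-0.08 0.25 0.1 -0.38 0" --pt "-0.14 0.4 0.1 -0.57 0" --pt "-0.2 0.52 0.1 -0.76 0" --pt "-0.24 0.64 0.1 -0.95 0" --pt "-0.24 0.64 0.1 -1 0" --pt "-0.24 0.64 0.1 -1 0"

```text
t: 16.7
tcp_pos: [0.4883, -0.0822, 0.1268]
tool_rot: [-2.903, -1.198, 0.003]
ft_force: [-1.1, -0.8, -0.4]
finger_gap: 0.0911
```

```bash
python3 - <<'E'
from h import *
plan(418,-271.8,90,90)
E
```

```text
t 16.7 tcp [488.3 -82.2 126.8] yaw 44.85 F [-1.1 -0.8 -0.4] gap 91.1  -> [-0.6116  0.2829  0.1229] turn -1.0034
```

Emit:
drive_tool --pt "-0.12 0.05 0.03 -0.19 0" --pt "-0.25 0.11 0.06 -0.38 0" --pt "-0.38 0.17 0.1 -0.57 0" --pt "-0.5 0.23 0.12 -0.76 0" --pt "-0.612 0.283 0.123 -0.95 0" --pt "-0.612 0.283 0.123 -1 0" --pt "-0.612 0.283 0.123 -1 0" --pt "-0.612 0.283 0.123 -1 0"

```text
t: 17.5
tcp_pos: [0.4195, -0.2704, 0.0904]
tool_rot: [-2.226, -2.215, 0.0]
ft_force: [1.2, 0.5, -0.6]
finger_gap: 0.0912
```

```bash
python3 - <<'E'
from h import *
st,p,d=snap("wrist","w11")
plan(418,-271.8,13,90)
cr=cv2.resize(p[180:260,215:325,::-1],None,fx=6,fy=6,interpolation=cv2.INTER_CUBIC); cv2.imwrite("pics/c11.png",cr)
E
```

```text
t 17.55 tcp [ 419.6 -270.3   90.6] yaw 89.76 F [-0.7  0.9 -0.3] gap 90.7  -> [-0.0051 -0.0052  0.2586] turn -0.0052
```

View pics/c11.png

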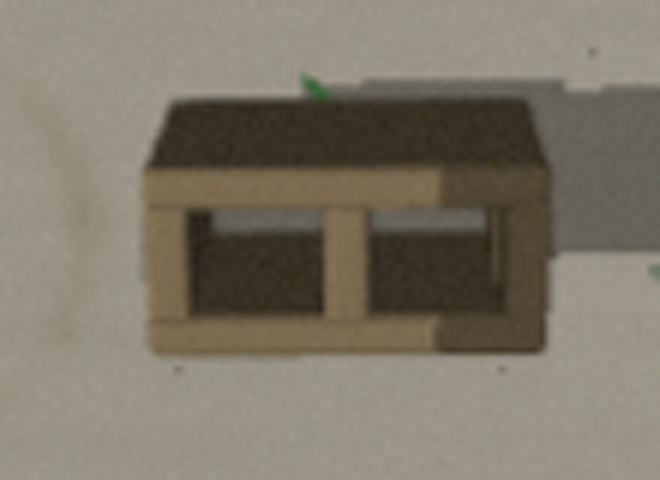

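View pics/w11.png

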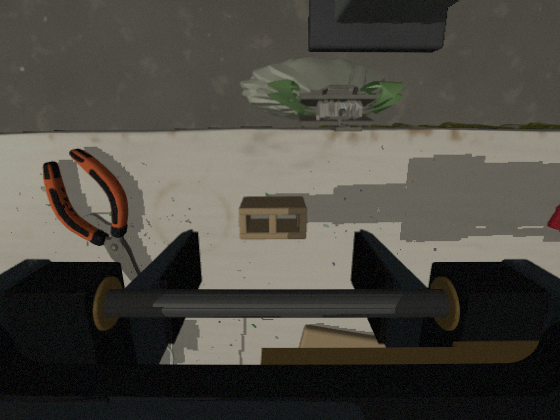

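```bash
python3 - <<'E'
from h import *
st,p,d=load("w11")
q=np.array([(145,168),(549,168),(546,353),(151,353)])/6+[214.6,179.6]
W=onplane("wrist",q,.036,st)*1000
print(W.round(1),W.mean(0)); print("plier",onplane("wrist",[(118,238),(138,280)],.008,st)*1000)
plan(*W.mean(0)[:2],13,90)
C=cloud("top",load("top1")[2])
import itertools
m=(C[...,1]<-.3)&(C[...,1]>-.42)&(C[...,0]>.36)&(C[...,0]<.5)&(C[...,2]>.006)
print(C[m].min(0),C[m].max(0),C[m][:,1].max())
E
```

```text
[[ 404.2 -298.8   36. ]
 [ 404.5 -248.1   36. ]
 [ 429.5 -247.9   36. ]
 [ 429.2 -299.    36. ]] [ 416.82646113 -273.42887465   36.        ]
plier [[ 439.6488971  -409.36380352    8.        ]
 [ 481.01120444 -397.34053841    8.        ]]
t 17.55 tcp [ 419.6 -270.3   90.6] yaw 89.76 F [-0.7  0.9 -0.3] gap 90.7  -> [-0.0105 -0.0091  0.2585] turn -0.0052
[ 0.37284384 -0.41998644  0.00601872] [ 0.49213312 -0.31987479  0.01776563] -0.3198747897985809
```

Emit:
drive_tool --pt "-0.01 -0.008 0.05 -0.004 0" --pt "-0.01 -0.008 0.13 -0.004 0" --pt "-0.01 -0.008 0.2 -0.004 0" --pt "-0.01 -0.008 0.25 -0.004 0" --pt "-0.01 -0.008 0.258 -0.004 0" --pt "-0.01 -0.008 0.258 -0.004 0.6" --pt "-0.01 -0.008 0.258 -0.004 0.6" --pt "-0.01 -0.008 0.258 -0.004 0.6" --pt "-0.01 -0.008 0.258 -0.004 0.6" --pt "-0.01 -0.008 0.258 -0.004 0.6" --pt "-0.01 -0.008 0.258 -0.004 0.6" --pt "-0.01 -0.008 0.258 -0.004 0.6"

```text
t: 18.75
tcp_pos: [0.4171, -0.2744, 0.0139]
tool_rot: [2.22, 2.223, 0.0]
ft_force: [-1.2, 1.4, 7.7]
finger_gap: 0.0521
```

Emit:
drive_tool --pt "0 0 -0.03 0 0.8" --pt "0 0 -0.1 0 0.8" --pt "0 0 -0.25 0 0.8" --pt "0 0 -0.35 0 0.8" --pt "0 0 -0.35 0 0.8"

```text
t: 19.25
tcp_pos: [0.4189, -0.2757, 0.1227]
tool_rot: [2.215, 2.219, 0.002]
ft_force: [-0.5, 0.3, -2.5]
finger_gap: 0.052
```

```bash
python3 - <<'E'
from h import *
plan(561.8,249.2,110,0)
E
```

```text
t 19.25 tcp [ 418.9 -275.7  122.7] yaw 90.09 F [-0.5  0.3 -2.5] gap 52.0  -> [1.7491 0.4789 0.0382] turn 2.002
```

Emit:
drive_tool --pt "0.1 0.03 0 0.19 0.8" --pt "0.25 0.07 0 0.38 0.8" --pt "0.4 0.11 0 0.57 0.8" --pt "0.55 0.15 0 0.76 0.8" --pt "0.7 0.2 0 0.95 0.8" --pt "0.85 0.24 0 1 0.8" --pt "0.88 0.24 0 1 0.8" --pt "0.88 0.24 0 1 0.8"

```text
t: 20.05
tcp_pos: [0.4884, -0.008, 0.118]
tool_rot: [-2.899, -1.209, 0.001]
ft_force: [0.7, 0.3, -1.3]
finger_gap: 0.0519
```

```bash
python3 - <<'E'
from h import *
plan(562,249.8,100,0)
E
```

```text
t 20.05 tcp [488.4  -8.  118. ] yaw 45.26 F [ 0.7  0.3 -1.3] gap 51.9  -> [ 0.7829 -0.4306  0.0599] turn 1.0057
```

Emit:
drive_tool --pt "0.13 -0.07 0.01 0.19 0.8" --pt "0.26 -0.14 0.02 0.38 0.8" --pt "0.4 -0.22 0.03 0.57 0.8" --pt "0.54 -0.3 0.04 0.76 0.8" --pt "0.67 -0.37 0.05 0.95 0.8" --pt "0.783 -0.431 0.06 1 0.8" --pt "0.783 -0.431 0.06 1 0.8" --pt "0.783 -0.431 0.06 1 0.8" --pt "0.783 -0.431 0.06 1 0.8"

```text
t: 20.95
tcp_pos: [0.5623, 0.246, 0.1]
tool_rot: [3.141, 0.003, -0.002]
ft_force: [0.5, 0.5, -1.3]
finger_gap: 0.0519
```

```bash
python3 - <<'E'
from h import *
st,p,d=snap("wrist","w12")
plan(562,249.8,24.5,0)
cr=cv2.resize(p[130:330,200:360,::-1],None,fx=3,fy=3,interpolation=cv2.INTER_CUBIC); cv2.imwrite("pics/c12.png",cr)
E
```

```text
t 21.0 tcp [562.5 246.  100.3] yaw 0.06 F [ 0.   0.1 -1.3] gap 51.7  -> [-0.0014 -0.0128  0.2525] turn 0.0013
```

View pics/c12.png

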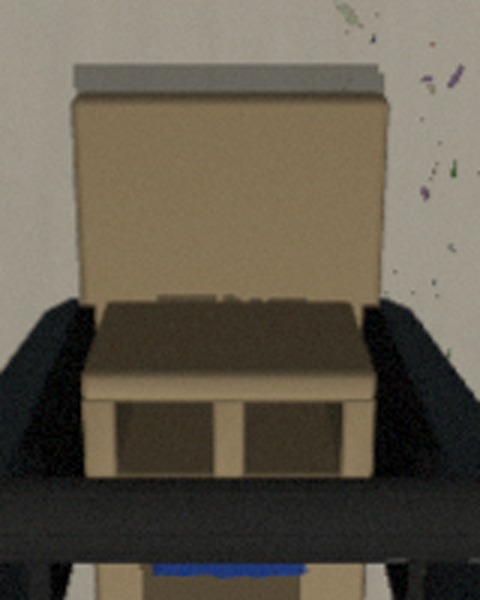

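View pics/w12.png

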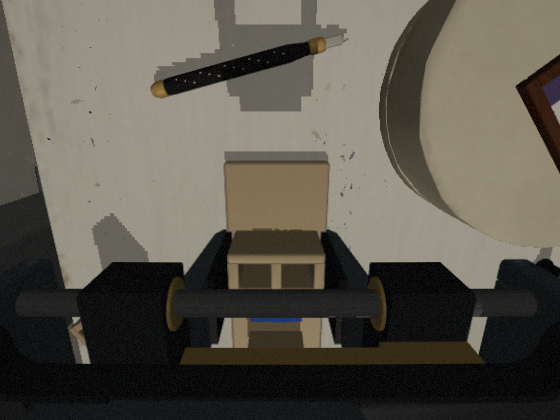

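Emit:
drive_tool --pt "-0.001 -0.012 0.05 0 0.8" --pt "-0.001 -0.012 0.12 0 0.8" --pt "-0.001 -0.012 0.19 0 0.8" --pt "-0.001 -0.012 0.23 0 0.8" --pt "-0.001 -0.012 0.247 0 0.8" --pt "-0.001 -0.012 0.252 0 0.8" --pt "-0.001 -0.012 0.252 0 0.8" --pt "-0.001 -0.012 0.252 0 0.8"

```text
t: 21.8
tcp_pos: [0.5631, 0.2512, 0.0257]
tool_rot: [-3.141, -0.002, -0.002]
ft_force: [-0.1, -0.6, -0.2]
finger_gap: 0.0522
```

Emit:
drive_tool --pt "-0.003 0.003 0.002 0 0.8" --pt "-0.003 0.003 0.004 0 0.8" --pt "-0.003 0.003 0.005 0 0.8"

```text
t: 22.1
tcp_pos: [0.5618, 0.2501, 0.0239]
tool_rot: [-3.142, -0.002, -0.0]
ft_force: [-3.4, -2.5, 10.5]
finger_gap: 0.0519
```

Emit:
drive_tool --pt "0 0 0 0 0.25" --pt "0 0 0 0 0.25" --pt "0 0 0 0 0.25" --pt "0 0 0 0 0.25" --pt "0 0 -0.05 0 0.25" --pt "0 0 -0.15 0 0" --pt "0 0 -0.3 0 0" --pt "0 0 -0.45 0 0" --pt "0 0.15 -0.5 0 0" --pt "0 0.23 -0.5 0 0" --pt "0 0.23 -0.5 0 0" --pt "0 0.23 -0.5 0 0"

```text
t: 23.3
tcp_pos: [0.5619, 0.181, 0.1743]
tool_rot: [-3.141, -0.001, -0.001]
ft_force: [-0.8, 0.1, 0.4]
finger_gap: 0.0909
```

```bash
python3 - <<'E'
from h import *
st,p,d=snap("wrist","w13")
plan(578,-162,90,-11)
cr=cv2.resize(p[60:300,220:340,::-1],None,fx=2.5*2,fy=2.5*2,interpolation=cv2.INTER_CUBIC); cv2.imwrite("pics/c13.png",cv2.rotate(cr,cv2.ROTATE_90_CLOCKWISE)[:, :1200][:, ::1][:600])
cv2.imwrite("pics/c13.png",cv2.resize(cv2.rotate(p[60:300,220:340,::-1],cv2.ROTATE_90_CLOCKWISE),None,fx=3.3,fy=3.3,interpolation=cv2.INTER_CUBIC))
E
```

```text
t 23.35 tcp [561.9 181.5 174. ] yaw 0.07 F [-0.6 -0.2 -0.2] gap 91.1  -> [0.0521 1.145  0.2797] turn 0.2461
```

View pics/c13.png

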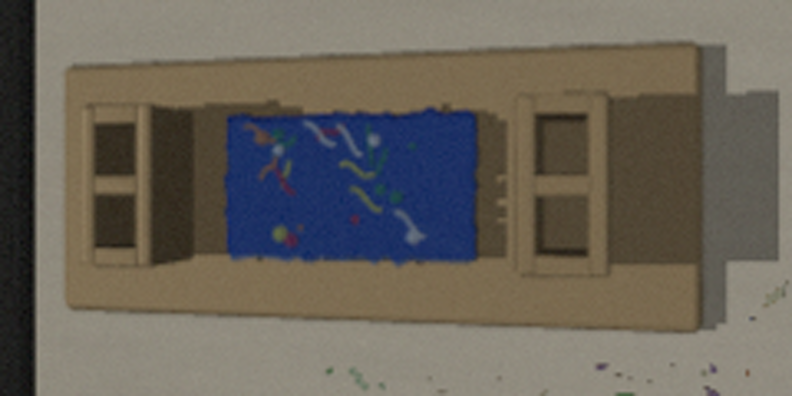

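```bash
python3 - <<'E'
from h import *
st,p,d=load("w13")
def f(q,z):
    q=np.array(q,float); px=np.c_[220+q[:,1]/3.3-.3,60+239-q[:,0]/3.3+.3]
    W=onplane("wrist",px,z,st)*1000; print(W[:,:2].round(1).tolist(),W.mean(0).round(1))
f([(84,104),(152,104),(152,266),(84,266)],.046)
f([(517,93),(608,93),(608,276),(520,274)],.046)
f([(228,114),(476,112),(476,262),(228,260)],.016)
f([(66,67),(697,43),(697,331),(66,307)],.010)
E
```

```text
[[534.7, 98.7], [535.3, 122.8], [586.7, 122.7], [587.3, 98.6]] [561.  110.7  46. ]
[[534.9, 236.6], [535.5, 261.5], [586.5, 261.5], [586.5, 237.4]] [560.9 249.2  46. ]
[[536.8, 137.1], [538.0, 221.2], [585.6, 221.1], [586.6, 137.0]] [561.8 179.1  16. ]
[[517.9, 71.6], [517.9, 287.6], [605.8, 287.5], [605.6, 71.5]] [561.8 179.5  10. ]
```

Emit:
drive_tool --pt "0.03 0.15 0 0.1 0" --pt "0.03 0.3 0 0.2 0" --pt "0.05 0.45 0.04 0.25 0" --pt "0.052 0.6 0.1 0.25 0" --pt "0.052 0.75 0.15 0.25 0" --pt "0.052 0.85 0.2 0.25 0" --pt "0.052 0.95 0.2 0.25 0" --pt "0.052 0.95 0.2 0.25 0" --pt "0.052 0.95 0.2 0.25 0"

```text
t: 24.25
tcp_pos: [0.578, -0.1035, 0.1132]
tool_rot: [-3.126, 0.306, 0.001]
ft_force: [0.4, -0.3, 1.1]
finger_gap: 0.0914
```

```bash
python3 - <<'E'
from h import *
st,p,d=snap("wrist","w14")
plan(578,-162,60,-11)
for c in ("wrist","top"):
  if c=="top": snap("top","top3")
  for g in vision.regions_of(c,"shelf_strip")[:2]:
    print(round(g["conf"],2),g["bbox"],fitrect(g["mask"],c,.01,st))
E
```

```text
t 24.3 tcp [ 578.  -103.   113.4] yaw -11.14 F [-0.7  0.2  0.2] gap 91.6  -> [0.0379 0.1931 0.178 ] turn -0.003
0.6 [257.0, 171.5, 319.7, 339.2] [ 583.4 -131.3  116.6   56.2   78.6]
0.4 [174.2, 190.5, 191.9, 213.6] [565.9 256.   57.   36.1   0.7]
```

View pics/w14.png

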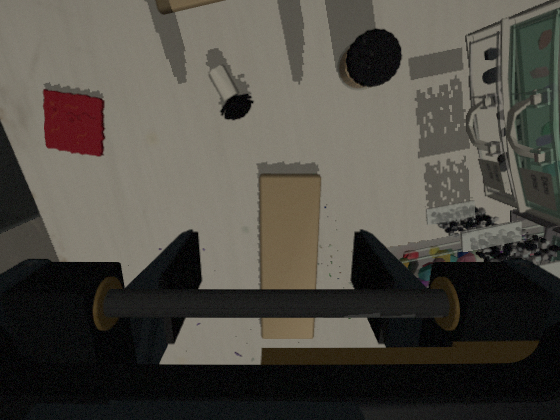

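```bash
python3 - <<'E'
from h import *
C=cloud("top",load("top3")[2])
m=(C[...,0]>.62)&(C[...,0]<.8)&(C[...,1]<-.08)&(C[...,1]>-.3)&(C[...,2]>.02)
q=C[m]; 
for a in np.arange(-.29,-.08,.02):
    s=q[abs(q[:,1]-a)<.01]
    if len(s): 
        s=s[np.argsort(s[:,0])][:6]; print(a.round(2), s[:,[0,2]].round(3).tolist())
plan(577.6,-161.5,1.8,-11.3)
E
```

```text
-0.29 [[0.703, 0.467], [0.715, 0.462], [0.721, 0.46], [0.744, 0.462], [0.753, 0.469], [0.782, 0.455]]
-0.27 [[0.712, 0.039], [0.712, 0.046], [0.716, 0.042], [0.727, 0.041], [0.729, 0.043], [0.732, 0.043]]
-0.25 [[0.732, 0.04], [0.732, 0.04], [0.735, 0.04], [0.736, 0.038], [0.737, 0.034], [0.738, 0.032]]
-0.23 [[0.733, 0.036], [0.734, 0.034], [0.735, 0.039], [0.736, 0.037], [0.736, 0.038], [0.736, 0.036]]
-0.21 [[0.737, 0.04], [0.737, 0.039], [0.737, 0.039], [0.739, 0.042], [0.74, 0.04], [0.74, 0.038]]
-0.19 [[0.743, 0.038], [0.744, 0.035], [0.744, 0.035], [0.747, 0.042], [0.747, 0.049], [0.747, 0.041]]
-0.17 [[0.749, 0.034], [0.75, 0.04], [0.75, 0.046], [0.75, 0.031], [0.752, 0.042], [0.752, 0.042]]
-0.15 [[0.721, 0.12], [0.721, 0.119], [0.721, 0.119], [0.721, 0.119], [0.722, 0.123], [0.723, 0.122]]
-0.13 [[0.723, 0.121], [0.723, 0.12], [0.725, 0.122], [0.725, 0.122], [0.728, 0.119], [0.729, 0.118]]
-0.11 [[0.761, 0.226], [0.762, 0.267], [0.762, 0.076], [0.762, 0.167], [0.762, 0.21], [0.762, 0.262]]
-0.09 [[0.62, 0.405], [0.621, 0.399], [0.621, 0.401], [0.754, 0.216], [0.755, 0.132], [0.755, 0.086]]
t 24.45 tcp [ 578.  -102.7  113.6] yaw -11.08 F [ 0.3 -0.2 -0.2] gap 91.1  -> [0.0363 0.1926 0.3726] turn 0.0048
```

Emit:
drive_tool --pt "0.036 0.12 0.05 0.005 0" --pt "0.036 0.193 0.15 0.005 0" --pt "0.036 0.193 0.25 0.005 0" --pt "0.036 0.193 0.32 0.005 0" --pt "0.036 0.193 0.36 0.005 0" --pt "0.036 0.193 0.37 0.005 0" --pt "0.036 0.193 0.372 0.005 0" --pt "0.036 0.193 0.372 0.005 0" --pt "0.036 0.193 0.372 0.005 0.55" --pt "0.036 0.193 0.372 0.005 0.55" --pt "0.036 0.193 0.372 0.005 0.55" --pt "0.036 0.193 0.372 0.005 0.55" --pt "0.036 0.193 0.372 0.005 0.55" --pt "0.036 0.193 0.372 0.005 0.55" --grip_force 30

```text
t: 25.85
tcp_pos: [0.5774, -0.1628, 0.002]
tool_rot: [3.126, -0.312, 0.0]
ft_force: [0.1, -0.2, 3.1]
finger_gap: 0.0558
```

Emit:
drive_tool --pt "0 0 0 0 0.8" --pt "0 0 -0.05 0 0.8" --pt "0 0 -0.15 0 0.8" --pt "0 0 -0.3 0 0.8" --pt "0 0 -0.42 0 0.8" --pt "0 0 -0.42 0 0.8"

```text
t: 26.45
tcp_pos: [0.5798, -0.1635, 0.1335]
tool_rot: [3.125, -0.311, 0.011]
ft_force: [-0.0, 0.9, -1.9]
finger_gap: 0.0561
```

```bash
python3 - <<'E'
from h import *
st,p,d=snap("wrist","w15")
plan(561.3,179.5,110,0)
E
```

```text
t 26.5 tcp [ 578.5 -163.1  130.8] yaw -11.38 F [ 0.1 -0.8 -2.7] gap 55.8  -> [-0.2819 -1.1084  0.0676] turn -0.253
```

View pics/w15.png

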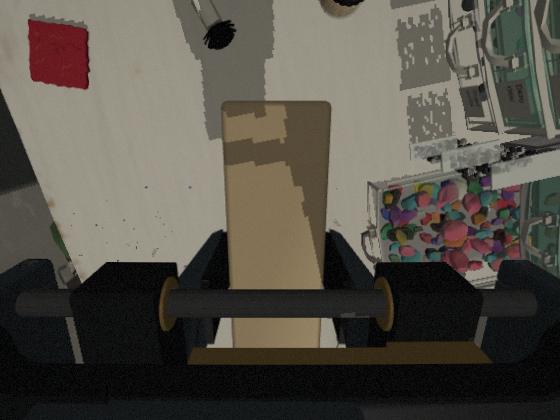

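```bash
python3 - <<'E'
from h import *
st,p,d=load("w15")
W=onplane("wrist",[(222.5,101.5),(330.5,101.5)],st["tcp_pos"][2]+.008,st)
R=Ro.from_rotvec(st["tool_rot"]).as_matrix(); print((W-st["tcp_pos"])@R*1000)
C=cloud("wrist",d,st); T=((C-st["tcp_pos"])@R)*1000
for row in (115,150,190,225): print(row, np.median(T[row,240:315],axis=0).round(1))
E
```

```text
[[-27.0026327  -87.39058297  -8.26798342]
 [ 26.37776343 -87.32967127  -7.87882974]]
115 [ -0.1 -80.9  -7.9]
150 [ -0.1 -63.6  -7.8]
190 [ -0.1 -42.4  -7.9]
225 [ -0.1 -22.5  -7.8]
```

Emit:
drive_tool --pt "-0.03 -0.12 0 -0.05 0.8" --pt "-0.07 -0.28 0 -0.1 0.8" --pt "-0.11 -0.44 0 -0.15 0.8" --pt "-0.15 -0.6 0 -0.2 0.8" --pt "-0.19 -0.76 0 -0.25 0.8" --pt "-0.23 -0.9 0 -0.253 0.8" --pt "-0.25 -0.97 0 -0.253 0.8" --pt "-0.255 -1 0 -0.253 0.8" --pt "-0.255 -1 0.02 -0.253 0.8" --pt "-0.255 -1 0.02 -0.253 0.8"

```text
t: 27.5
tcp_pos: [0.5607, 0.1454, 0.1205]
tool_rot: [3.141, -0.001, -0.003]
ft_force: [0.7, -0.6, -0.9]
finger_gap: 0.0555
```

```bash
python3 - <<'E'
from h import *
plan(561.4,180.3,70,0)
E
```

```text
t 27.5 tcp [560.7 145.4 120.5] yaw -0.02 F [ 0.7 -0.6 -0.9] gap 55.5  -> [ 0.0026 -0.1163  0.1681] turn -0.0005
```

Emit:
drive_tool --pt "0.002 -0.06 0.02 0 0.8" --pt "0.002 -0.1 0.07 0 0.8" --pt "0.002 -0.116 0.12 0 0.8" --pt "0.002 -0.116 0.15 0 0.8" --pt "0.002 -0.116 0.168 0 0.8" --pt "0.002 -0.116 0.168 0 0.8" --pt "0.002 -0.116 0.168 0 0.8"

```text
t: 28.2
tcp_pos: [0.5622, 0.181, 0.0716]
tool_rot: [-3.142, 0.0, -0.0]
ft_force: [-0.1, -0.0, -2.0]
finger_gap: 0.0558
```

```bash
python3 - <<'E'
from h import *
st,p,d=snap("wrist","w16")
plan(561.4,180.3,49,0)
p,d=snap("scene","s16")[1:]; cv2.imwrite("pics/s16.png",cv2.resize(p[130:230,170:310,::-1],None,fx=5,fy=5,interpolation=cv2.INTER_CUBIC))
E
```

```text
t 28.25 tcp [562.4 181.1  71.8] yaw -0.02 F [-0.1 -0.4 -0.8] gap 55.4  -> [-0.0032  0.0026  0.076 ] turn -0.0004
```

View pics/w16.png

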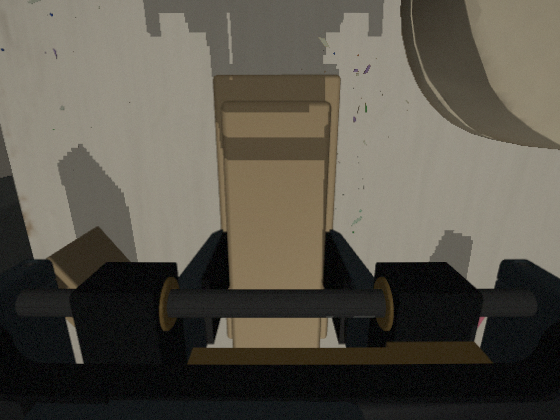

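View pics/s16.png

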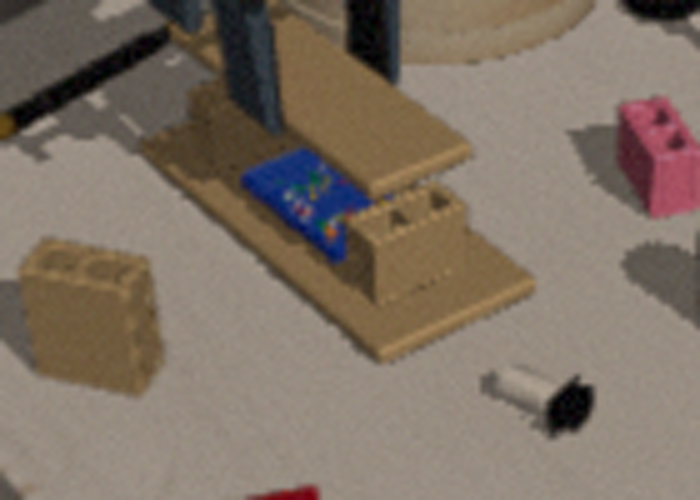

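Emit:
drive_tool --pt "-0.003 0.003 0.03 0 0.8" --pt "-0.003 0.003 0.05 0 0.8" --pt "-0.003 0.003 0.065 0 0.8" --pt "-0.003 0.003 0.072 0 0.8" --pt "-0.003 0.003 0.075 0 0.8" --pt "-0.003 0.003 0.075 0 0.8" --pt "-0.003 0.003 0.075 0 0.8"

```text
t: 29.0
tcp_pos: [0.5613, 0.1804, 0.0491]
tool_rot: [-3.142, 0.0, -0.0]
ft_force: [-0.8, 0.8, -1.7]
finger_gap: 0.0559
```

Emit:
drive_tool --pt "0 0 0.002 0 0.8" --pt "0 0 0.003 0 0.8" --pt "0 0 0.004 0 0.8" --pt "0 0 0.004 0 0.8"

```text
t: 29.4
tcp_pos: [0.5612, 0.1804, 0.048]
tool_rot: [-3.142, -0.0, -0.0]
ft_force: [-1.8, -0.6, 3.8]
finger_gap: 0.0559
```

Emit:
drive_tool --pt "0 0 0 0 0.2" --pt "0 0 0 0 0.2" --pt "0 0 0 0 0.2" --pt "0 0 0 0 0.2" --pt "0 0 -0.05 0 0.1" --pt "0 0 -0.12 0 0" --pt "0 0 -0.25 0 0" --pt "0 0 -0.4 0 0" --pt "0 0 -0.4 0 0" --pt "0 0 -0.4 0 0"

```text
t: 30.4
tcp_pos: [0.5617, 0.1805, 0.1695]
tool_rot: [-3.141, -0.0, -0.004]
ft_force: [-1.2, -0.6, -1.2]
finger_gap: 0.0912
```

```bash
python3 - <<'E'
from h import *
st,p,d=snap("wrist","w17")
for g in vision.regions_of("wrist","shelf_strip")[:2]:
    print(round(g["conf"],2),g["bbox"],fitrect(g["mask"],"wrist",.056,st))
plan(424,4,80,-20); plan(424,4,80,70)
C=cloud("wrist",d,st)
W=(C[...,2]>.045)&(C[...,2]<.07)&(abs(C[...,0]-.562)<.025)
for a in (.12,.15,.18,.21,.24):
    s=C[W&(abs(C[...,1]-a)<.005)]; print(a,len(s),np.median(s[:,2]).round(4) if len(s) else '')
p=snap("scene","s17")[1]; cv2.imwrite("pics/s17.png",cv2.resize(p[130:230,170:310,::-1],None,fx=5,fy=5,interpolation=cv2.INTER_CUBIC))
E
```

```text
0.55 [240.6, 105.7, 305.1, 286.5] [559.9 181.7 174.   55.4  89.9]
t 30.5 tcp [560.6 180.2 167.3] yaw -0.0 F [ 0.1 -0.1  1.4] gap 91.1  -> [-0.455   0.5873  0.2914] turn 0.4444
t 30.5 tcp [560.6 180.2 167.3] yaw -0.0 F [ 0.1 -0.1  1.4] gap 91.1  -> [-0.455   0.5873  0.2914] turn -1.5556
0.12 448 0.0557
0.15 492 0.0557
0.18 534 0.0557
0.21 586 0.0557
0.24 662 0.0557
```

View pics/w17.png

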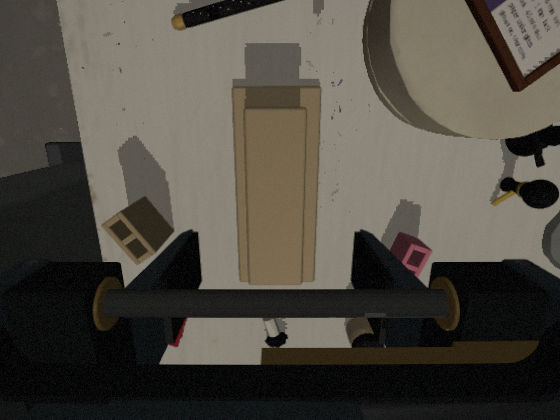

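View pics/s17.png

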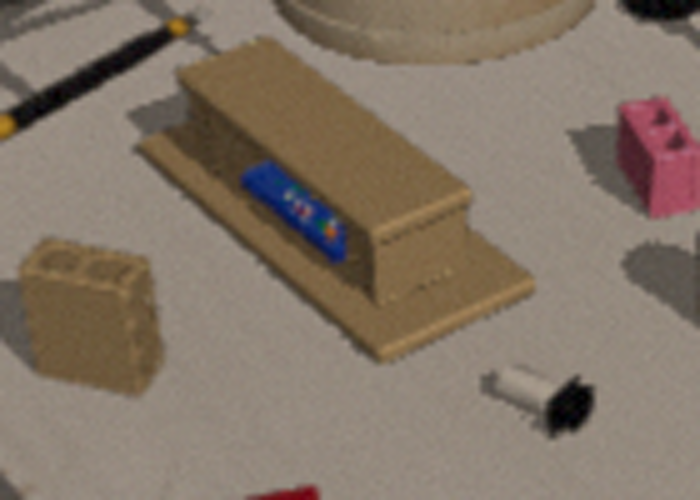

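Emit:
drive_tool --pt "-0.05 0.1 0 -0.19 0" --pt "-0.13 0.2 0 -0.38 0" --pt "-0.2 0.3 0.05 -0.57 0" --pt "-0.28 0.4 0.1 -0.76 0" --pt "-0.28 0.4 0.1 -0.78 0" --pt "-0.28 0.4 0.1 -0.78 0"

```text
t: 31.15
tcp_pos: [0.4764, 0.0599, 0.1369]
tool_rot: [-2.996, -0.944, 0.003]
ft_force: [-0.2, 0.3, 1.1]
finger_gap: 0.0915
```

```bash
python3 - <<'E'
from h import *
plan(428,4,70,69.4)
E
```

```text
t 31.15 tcp [476.4  59.9 136.9] yaw 34.98 F [-0.2  0.3  1.1] gap 91.5  -> [-0.2387  0.0605  0.2233] turn -0.7649
```

Emit:
drive_tool --pt "-0.08 0.02 0.05 -0.19 0" --pt "-0.16 0.04 0.1 -0.38 0" --pt "-0.239 0.06 0.18 -0.57 0" --pt "-0.239 0.06 0.223 -0.765 0" --pt "-0.239 0.06 0.223 -0.765 0" --pt "-0.239 0.06 0.223 -0.765 0"

```text
t: 31.75
tcp_pos: [0.4298, 0.0048, 0.0711]
tool_rot: [2.585, 1.785, 0.0]
ft_force: [0.4, -0.4, -0.3]
finger_gap: 0.0911
```

```bash
python3 - <<'E'
from h import *
st,p,d=snap("wrist","w18")
for g in vision.regions_of("wrist","square_tile")[:2]:
    print(round(g["conf"],2),g["bbox"],fitrect(g["mask"],"wrist",.006,st))
plan(425,4,2,69.4)
print(r.state()["joints"])
E
```

```text
0.74 [236.4, 172.9, 304.7, 240.4] [416.7   3.2  51.3  50.4 160.5]
t 31.85 tcp [430.    4.8  71.6] yaw 69.33 F [ 0.1 -0.5 -0.4] gap 91.4  -> [-0.0086 -0.0149  0.2319] turn -0.0015
[-4.29711082e-02  2.07938961e-01  2.31725801e+00  6.81417785e-05
  6.15066445e-01 -1.25310894e+00]
```

View pics/w18.png

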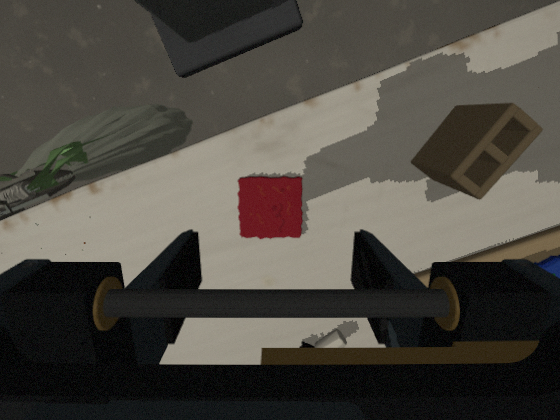

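Emit:
drive_tool --pt "-0.019 -0.02 0.05 0.003 0" --pt "-0.019 -0.02 0.12 0.003 0" --pt "-0.019 -0.02 0.18 0.003 0" --pt "-0.019 -0.02 0.2 0.003 0" --pt "-0.019 -0.02 0.21 0.003 0" --pt "-0.019 -0.02 0.21 0.003 0"

```text
t: 32.45
tcp_pos: [0.4217, 0.0013, 0.0083]
tool_rot: [2.583, 1.787, 0.001]
ft_force: [-0.3, 0.2, -0.1]
finger_gap: 0.091
```

```bash
python3 - <<'E'
from h import *
plan(422.4,2,2.5,70)
print(r.state()["joints"], r.state()["tool_rot"])
E
```

```text
t 32.45 tcp [421.7   1.3   8.3] yaw 69.35 F [-0.3  0.2 -0.1] gap 91.0  -> [0.0031 0.0012 0.0192] turn -0.0144
[-5.22813552e-02  3.48566619e-01  2.32980987e+00  9.41871062e-06
  4.62647096e-01 -1.26270759e+00] [2.58330988e+00 1.78716251e+00 7.11491833e-04]
```

Reach is fine. Lower to ~2 mm, close, lift.

Emit:
drive_tool --pt "0.003 0 0.01 -0.014 0" --pt "0.003 0 0.018 -0.014 0" --pt "0.003 0 0.02 -0.014 0" --pt "0.003 0 0.02 -0.014 0.6" --pt "0.003 0 0.02 -0.014 0.6" --pt "0.003 0 0.02 -0.014 0.6" --pt "0.003 0 0.02 -0.014 0.6" --pt "0.003 0 0.02 -0.014 0.6" --pt "0.003 0 0.02 -0.014 0.6" --pt "0.003 0 0.02 -0.014 0.6" --grip_force 20

```text
t: 33.45
tcp_pos: [0.4215, 0.002, 0.0019]
tool_rot: [2.573, 1.802, 0.0]
ft_force: [-0.5, -0.6, 0.7]
finger_gap: 0.0506
```

Emit:
drive_tool --pt "0 0 0 0 0.8" --pt "0 0 -0.03 0 0.8" --pt "0 0 -0.12 0 0.8" --pt "0 0 -0.27 0 0.8" --pt "0 0 -0.4 0 0.8" --pt "0 0 -0.4 0 0.8"

```text
t: 34.05
tcp_pos: [0.4243, 0.0019, 0.1268]
tool_rot: [2.569, 1.8, 0.01]
ft_force: [0.2, -0.7, -1.4]
finger_gap: 0.0505
```

```bash
python3 - <<'E'
from h import *
st,p,d=snap("wrist","w19")
plan(561,180,120,90)
R=Ro.from_rotvec(st["tool_rot"]).as_matrix()
for g in vision.regions_of("wrist","square_tile")[:2]:
    f=fitrect(g["mask"],"wrist",st["tcp_pos"][2]+.0045,st); print(round(g["conf"],2),g["bbox"],f,R.T@(np.r_[f[:2],0]-st["tcp_pos"]*1000))
E
```

```text
t 34.1 tcp [423.1   1.9 124.6] yaw 70.02 F [-0.3 -0.7 -1.8] gap 50.3  -> [0.7149 0.229  0.0176] turn -0.4441
0.85 [231.1, 209.0, 322.8, 290.5] [417.9   3.   50.8  50.1  69.8] [ -1.43404207  -7.29367705 126.71139246]
```

View pics/w19.png

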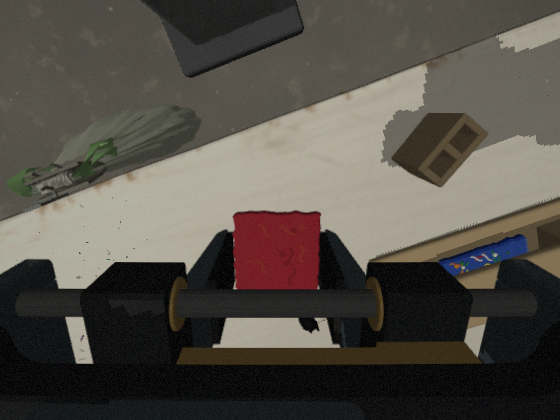

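Emit:
drive_tool --pt "0.08 0.03 0 -0.1 0.8" --pt "0.22 0.07 0 -0.2 0.8" --pt "0.36 0.12 0 -0.3 0.8" --pt "0.5 0.17 0 -0.4 0.8" --pt "0.64 0.22 0 -0.444 0.8" --pt "0.72 0.247 0 -0.444 0.8" --pt "0.72 0.247 0 -0.444 0.8" --pt "0.72 0.247 0.05 -0.444 0.8" --pt "0.72 0.247 0.08 -0.444 0.8" --pt "0.72 0.247 0.08 -0.444 0.8" --pt "0.72 0.247 0.08 -0.444 0.8"

```text
t: 35.25
tcp_pos: [0.5643, 0.179, 0.0972]
tool_rot: [-2.222, -2.22, 0.002]
ft_force: [-0.2, -0.6, 0.2]
finger_gap: 0.0502
```

```bash
python3 - <<'E'
from h import *
st,p,d=snap("wrist","w20")
plan(567,179.8,60,90)
for g in vision.regions_of("wrist","square_tile")[:2]:
    f=fitrect(g["mask"],"wrist",st["tcp_pos"][2]+.004,st); print(round(g["conf"],2),g["bbox"],f)
E
```

```text
t 35.3 tcp [564.7 179.2  97.7] yaw 89.97 F [-0.5  0.5 -0.3] gap 50.3  -> [0.0021 0.0076 0.1258] turn -0.0008
0.72 [232.8, 209.5, 319.9, 289.5] [557.8 178.3  50.3  49.4  89.9]
```

View pics/w20.png

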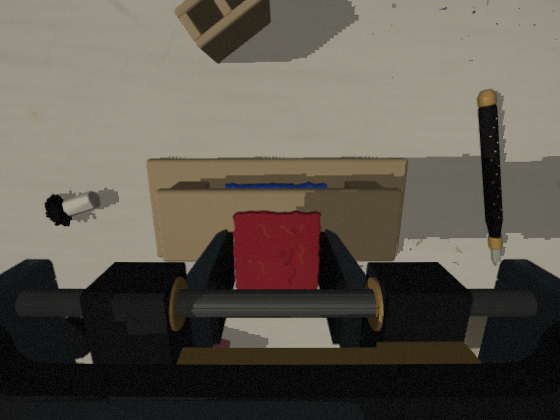

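```bash
python3 - <<'E'
from h import *
st,p,d=load("w20"); z=st["tcp_pos"][2]
print("strip ends/edge",onplane("wrist",[(160,189),(400.5,189)],.056,st)*1000)
print("board",onplane("wrist",[(149,159),(406,159)],.010,st)*1000)
print("tile",onplane("wrist",[(234,211.5),(320.5,211.5)],z+.004,st)*1000)
g=cv2.cvtColor(p,cv2.COLOR_RGB2GRAY).astype(float)
print(p[196:220,277].tolist())
print(p[180:196,277].tolist())
E
```

```text
strip ends/edge [[531.52753913  97.65328517  56.        ]
 [531.84895803 265.52565126  56.        ]]
board [[516.84683074  73.61495305  10.        ]
 [517.27596147 286.07792479  10.        ]]
tile [[533.93955698 155.1550379  101.22198652]
 [534.02988505 203.56631352 101.22198652]]
[[132, 113, 85], [129, 112, 84], [127, 109, 80], [133, 113, 87], [131, 113, 87], [130, 114, 84], [132, 112, 85], [133, 114, 86], [129, 112, 84], [130, 113, 83], [131, 113, 85], [131, 113, 85], [134, 116, 86], [133, 115, 88], [131, 112, 83], [126, 107, 81], [81, 59, 43], [52, 10, 13], [85, 15, 22], [106, 26, 30], [110, 25, 30], [113, 27, 32], [111, 27, 35], [113, 30, 37]]
[[84, 73, 53], [85, 73, 52], [88, 75, 58], [52, 50, 49], [10, 27, 64], [20, 34, 88], [22, 38, 93], [29, 50, 104], [51, 49, 66], [75, 65, 48], [92, 78, 58], [109, 95, 71], [116, 100, 76], [124, 108, 81], [132, 115, 86], [133, 115, 87]]
```

Emit:
drive_tool --pt "0.002 0.004 0.03 0 0.8" --pt "0.002 0.004 0.07 0 0.8" --pt "0.002 0.004 0.1 0 0.8" --pt "0.002 0.004 0.115 0 0.8" --pt "0.002 0.004 0.122 0 0.8" --pt "0.002 0.004 0.124 0 0.8" --pt "0.002 0.004 0.124 0 0.8" --pt "0.002 0.004 0.124 0 0.8"

```text
t: 36.15
tcp_pos: [0.5664, 0.1803, 0.0609]
tool_rot: [2.221, 2.221, 0.001]
ft_force: [0.8, -0.4, -0.1]
finger_gap: 0.0505
```

```bash
python3 - <<'E'
from h import *
st,p,d=snap("wrist","w21")
plan(566,180,58,90)
z=st["tcp_pos"][2]
cv2.imwrite("pics/c21.png",cv2.resize(p[150:300,130:430,::-1],None,fx=2.6,fy=2.6,interpolation=cv2.INTER_CUBIC))
E
```

```text
t 36.2 tcp [566.4 180.3  61. ] yaw 90.0 F [-0.8  1.2 -0.3] gap 50.4  -> [-0.0012 -0.0013  0.0099] turn -0.0
```

View pics/c21.png

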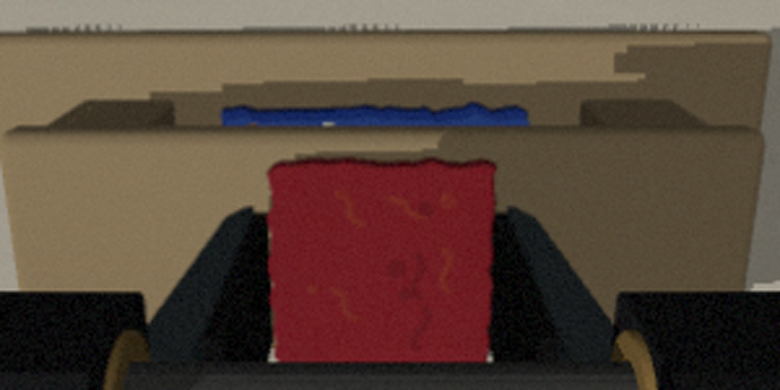

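```bash
python3 - <<'E'
from h import *
st,p,d=load("w21"); z=st["tcp_pos"][2]
print(onplane("wrist",[(133,202),(422.5,202),(277,198.8)],.056,st)*1000)
print(onplane("wrist",[(233,215),(320,215),(277,212.7)],z+.004,st)*1000)
E
```

```text
[[532.91089859  96.16082594  56.        ]
 [533.12077863 265.85784179  56.        ]
 [531.09346605 180.58287968  56.        ]]
[[538.05899196 155.85067977  64.94544657]
 [538.11841356 204.69308396  64.94544657]
 [536.73287183 180.5546306   64.94544657]]
```

Emit:
drive_tool --pt "0 -0.009 0 0 0.8" --pt "0 -0.009 0.004 0 0.8" --pt "0 -0.009 0.008 0 0.8" --pt "0 -0.009 0.009 0 0.8" --pt "0 -0.009 0.009 0 0.8"

```text
t: 36.7
tcp_pos: [0.5635, 0.1803, 0.0579]
tool_rot: [-2.221, -2.221, 0.0]
ft_force: [-0.2, -0.5, -0.0]
finger_gap: 0.0503
```

```bash
python3 - <<'E'
from h import *
st,p,d=snap("wrist","w22")
plan(563.5,180,57.5,90)
cv2.imwrite("pics/c22.png",cv2.resize(p[150:300,130:430,::-1],None,fx=2.6,fy=2.6,interpolation=cv2.INTER_CUBIC))
p=snap("scene","s22")[1]; cv2.imwrite("pics/s22.png",cv2.resize(p[130:230,170:310,::-1],None,fx=5,fy=5,interpolation=cv2.INTER_CUBIC))
E
```

```text
t 36.75 tcp [563.5 180.3  57.9] yaw 90.0 F [-0.6  0.6 -0.2] gap 50.5  -> [-0.0011 -0.0001  0.0014] turn 0.0001
```

View pics/c22.png

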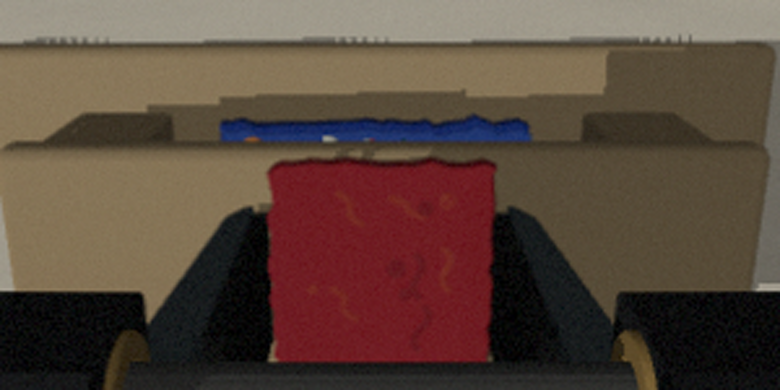

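View pics/s22.png

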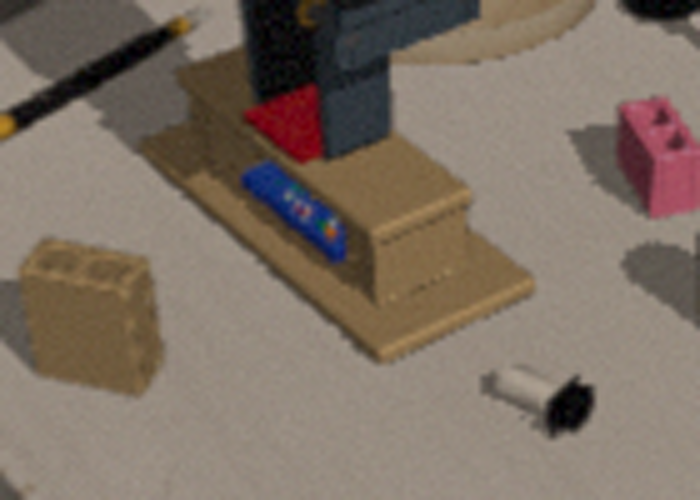

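Emit:
drive_tool --pt "0 0 0.001 0 0.8" --pt "0 0 0.002 0 0.8" --pt "0 0 0.002 0 0.8"

```text
t: 37.1
tcp_pos: [0.5636, 0.1803, 0.0578]
tool_rot: [-2.221, -2.222, 0.0]
ft_force: [-3.7, -1.7, 8.9]
finger_gap: 0.0503
```

Emit:
drive_tool --pt "0 0 0 0 0.25" --pt "0 0 0 0 0.25" --pt "0 0 0 0 0.25" --pt "0 0 0 0 0.25" --pt "0 0 -0.03 0 0.2" --pt "0 0 -0.1 0 0.1" --pt "0 0 -0.22 0 0" --pt "0 0 -0.36 0 0" --pt "0 0 -0.36 0 0" --pt "0 0 -0.36 0 0"

```text
t: 38.1
tcp_pos: [0.564, 0.1804, 0.1667]
tool_rot: [2.221, 2.221, 0.003]
ft_force: [-0.0, -0.3, -1.4]
finger_gap: 0.0911
```

```bash
python3 - <<'E'
from h import *
st,p,d=snap("wrist","w23")
plan(480,100,230,90)
for nm,z in dict(square_tile=.062,shelf_strip=.056).items():
  for g in vision.regions_of("wrist",nm)[:2]:
    print(nm,round(g["conf"],2),g["bbox"],fitrect(g["mask"],"wrist",z,st))
E
```

```text
t 38.15 tcp [563.3 180.2 165.4] yaw 90.0 F [-0.   0.3 -0.1] gap 91.1  -> [-0.2674 -0.2776 -0.2154] turn -0.0
square_tile 0.89 [248.2, 173.2, 303.8, 228.9] [558.1 179.7  50.9  50.3  89.9]
square_tile 0.33 [194.7, 167.9, 222.9, 171.4] [527.9 118.3  22.4   2.7  89.9]
shelf_strip 0.69 [180.2, 171.0, 372.8, 229.5] [558.5 180.  174.4  56.2  89.9]
```

View pics/w23.png

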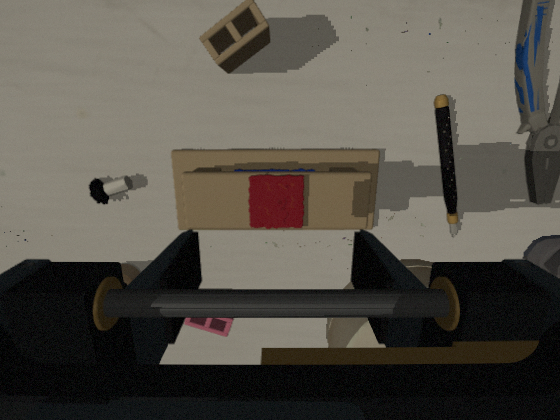

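Emit:
drive_tool --pt "0 0 -0.15 0 0" --pt "-0.1 0 -0.25 0 0" --pt "-0.25 -0.1 -0.25 0 0" --pt "-0.4 -0.1 -0.25 0 0" --pt "-0.55 -0.1 -0.25 0 0" --pt "-0.7 -0.1 -0.25 0 0" --pt "-0.8 -0.1 -0.25 0 0" --pt "-0.9 -0.1 -0.25 0 0" --pt "-0.9 -0.1 -0.25 0 0" --pt "-0.9 -0.1 -0.25 0 0"

```text
t: 39.25
tcp_pos: [0.5329, -0.0899, 0.2393]
tool_rot: [-2.222, -2.219, 0.001]
ft_force: [0.6, 0.3, -0.1]
finger_gap: 0.0912
```

```bash
python3 - <<'E'
from h import *
st,p,d=snap("top","top9")
for nm,z in dict(square_tile=.062,shelf_strip=.056,kiln_board=.01).items():
  for g in vision.regions_of("top",nm)[:2]:
    print(nm,round(g["conf"],2),g["bbox"],fitrect(g["mask"],"top",z))
q=snap("scene","s9")[1]
cv2.imwrite("pics/f1.png",cv2.resize(p[130:290,130:330,::-1],None,fx=3.5,fy=3.5,interpolation=cv2.INTER_CUBIC))
cv2.imwrite("pics/f2.png",cv2.resize(q[130:230,170:310,::-1],None,fx=5,fy=5,interpolation=cv2.INTER_CUBIC))
print(r.state()["t"])
E
```

```text
square_tile 0.8 [199.4, 191.5, 223.1, 211.6] [560.4 181.3  49.4  49.2  90.7]
shelf_strip 0.65 [175.5, 190.2, 246.8, 213.5] [560.7 237.3  62.5  54.5  90.7]
kiln_board 0.57 [171.7, 186.3, 258.1, 220.9] [561.1 180.7 221.8  92.6  89.8]
39.5
```

View pics/f1.png

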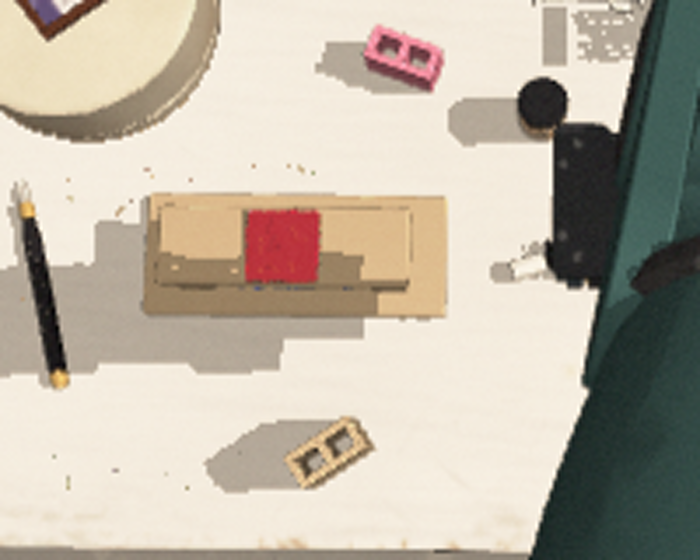

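View pics/f2.png

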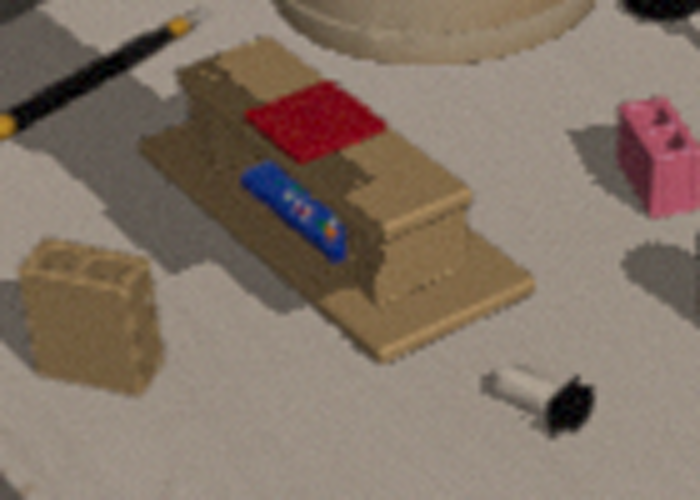

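```bash
python3 -c "
from station import r
print(r.job_done())"
```

```text
the job is handed in; nothing more can be done
None
```

The firing stack is built and the job is handed in, after 39.5 s of robot time. The order was long tile, right prop, left prop, shelf strip across the props, then the square tile on the strip. I did not touch the tall prop or the pink look-alike.

My last checks, from the wrist, top and scene cameras:
- **Long tile:** within about 1 mm of the board's middle.
- **Props:** about 69–70 mm either side of the board's middle, leaving gaps of roughly 13 and 14.5 mm to the tile ends. I measured this before the strip went on, and not again after.
- **Shelf strip:** level, with its top at about 56 mm, and centred to about 1–2 mm.
- **Square tile:** within about 0.5 mm of the strip's middle, and square to it.

**Disagreements:**
- The wrist views taken from different sides disagreed by 2–3 mm in absolute x, so I centred the square tile by comparing it with the strip in the same picture.
- In the last top view the detector saw only part of the strip, so that fit was unusable. I relied on the wrist fit and the picture itself.
- The highest force reading between moves was about 10 N.

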